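# Stack the micro plates on the cart's plate post and clip them down

### The arm

A 6-joint arm with a two-finger parallel gripper is mounted at the origin on the work surface. World frame = base frame: x ahead of the robot, y to its left, z up, the work surface at z = 0. Lengths are in m, angles in rad, forces in N, time in s.
With the tool pointing down it reaches from about 0.35 to 0.775 m from the base axis. Payload 7.3 kg.
Tool frame: the origin (TCP) lies midway between the tips of the shut fingers; the grasp point (between the pads) lies 19 mm behind it (tcp_to_grasp is the distance from the TCP to the grasp point, in m); z points along the fingers, y is the line along which they close (so a half turn about z gives the same grasp; the last joint's range is limited). The gripper opens to 92 mm and grips with 3 to 60 N. Pads are 19 mm wide; open, the fingers measure 130 mm over their backs; the gripper's body (75 mm by 190 mm) begins 47 mm behind the grasp point.
Start: joints at [1.096, 0.342, 1.524, -0, 1.275, -0.146], TCP at [0.17, 0.497, 0.227] pointing down, gripper open.
Joint ranges: [-2.53, 2.53], [-0.77, 2.02], [0.04, 2.7], [-1, 4.14], [0.28, 2.66], [-3.11, 3.11]. Speed limits (rad/s): [2.57, 2.57, 3.14, 3.14, 3.14, 3.14].

### API

Orientations are given as [roll, pitch, yaw] about the fixed x, y, z axes, in that order (R = Rz(yaw) Ry(pitch) Rx(roll)).
In Python, from cell import observe, read_camera, calibration, hand_in, tcp_to_grasp gives the robot as it stands.
- The arm moves only by the tool send_rows, never from a script. Its argument "targets" is a list of rows, each a list of 5 numbers: the opening, from 0 (shut) to 1 (fully open), then the shift along the world's x, y, z in m, then the turn about the world's z in rad. A call has 1 to 5 rows; each row shifts and turns the commanded pose from where the row before left it; what a row does not reach is not made up. A row lasts 1/10 s, in which the tool goes at most 50 mm and 8.59 degrees, less where a joint would pass 70% of its speed; a pose out of reach is approached as far as the arm can. A call is refused whole if a number of a shift passes 0.05 or a number of a turn 0.15, either way. A call with a gripper value outside its range is refused whole. The fingers move at their own pace and stop on an object; "grip_force" is the grip in N (left out, the last holds). Time passes only in rows, so rows that do not move let the fingers close. It gives the time, the measured TCP pose, the force, the opening and the grip force at its end, in the units of the state.
- observe(): the state, without advancing time (a new reading comes with each control period).
- read_camera(name): name is "side" or "top"; returns (picture, depth): 420x560x3 uint8, red, green, blue; 420x560 float32, m along the optical axis (not along the pixel's ray), 0 where there is no reading.
- calibration(name): a dict with "intrinsics" (3x3 intrinsics, pixels), "world_to_cam" (4x4, takes a point from world to camera coordinates). Camera axes: x right, y up, looking along -z (the intrinsics and any distortion apply to the point x, -y, -z); pixel columns grow to the right and rows downward; lengths in m; the calibration is good to about 2 mm. A picture is of the moment at which its call begins. calibration takes no time and is no camera call.
- hand_in(): hands the job in; it is judged then, once.
The state is a dict: "time": time; "qpos": joint angles; "qvel": joint speeds; "joint_efforts": joint torques, N m; "tool_pos": TCP position; "tool_rot": TCP orientation; "contact_force": force on the tool from outside, world axes, zero at the start; "torque": the same for the moment, N m; "opening": finger opening in m; "grip_force": force on a finger pad.
Only numpy, scipy, OpenCV 4.12 (cv2) and the standard library are available. Lean on these libraries where they do the work, as an engineer would, in place of code of your own. Each camera call takes 0.05 s, during which the arm holds its last target. There are 200 camera calls.

### The job

Put the loose micro plates away so that the cart can be wheeled past the car without a rattle: take the spring clip and the small white plate off the plate post, thread every plate down the post, largest at the bottom and white on top, each fully home, then squeeze the clip open and let it close on the post, flat and snug down on the white plate. Leave the tub, the dumbbells, the peanut ball and the push-up handle where they are.

Things in the scene. Friction and masses are not known exactly. Their poses are not given: they have to be found in the camera images.
- post: Plate post, fixed to the cart: a black square base 100 x 100 mm, 12 mm thick, with a bare metal post 25 mm in diameter standing in its middle; the post rises 66 mm above the base (78 mm above the cart top) and its last 4 mm is coned. Origin on the post's axis at the underside of the base (cart top, z = 0), z up.
- post_seat (a point): Foot of the post, on its axis at the top of the base, 12 mm above the cart top.
- post_tip (a point): Top of the post, on its axis, 78 mm above the cart top.
- plate_red: Red powder-coated steel micro plate: a flat ring 64 mm in outer diameter, 10 mm thick, with a 29 mm bore, about 200 g; both faces alike, so either may be up. Origin at the centre of the bore at mid-thickness, z along the bore. Starts flat on the cart. Not there in every run.
- plate_blue: Blue powder-coated steel micro plate: a flat ring 58 mm in outer diameter, 10 mm thick, with a 29 mm bore, about 155 g; both faces alike, so either may be up. Origin at the centre of the bore at mid-thickness, z along the bore. Starts flat on the cart. Not there in every run.
- plate_yellow: Yellow powder-coated steel micro plate: a flat ring 52 mm in outer diameter, 10 mm thick, with a 29 mm bore, about 115 g; both faces alike, so either may be up. Origin at the centre of the bore at mid-thickness, z along the bore. Starts flat on the cart. Not there in every run.
- plate_green: Green powder-coated steel micro plate: a flat ring 46 mm in outer diameter, 10 mm thick, with a 29 mm bore, about 79 g; both faces alike, so either may be up. Origin at the centre of the bore at mid-thickness, z along the bore. Starts flat on the cart. Not there in every run.
- plate_white: White powder-coated steel micro plate: a flat ring 40 mm in outer diameter, 10 mm thick, with a 29 mm bore, about 47 g; both faces alike, so either may be up. Origin at the centre of the bore at mid-thickness, z along the bore. Always there; the smallest. Starts on the post, flat on its base, under the clip.
- clip: Orange spring clip like a big flat clothes peg, 115 mm long, 14 mm high, 70 g, faces alike: two levers on an upright pin, curved jaws (+x), squeeze tails (-x). Origin on the pin at mid-height, z along the pin. It is lever A (+y side): its x is turned about z by + half the clip_jaw angle from the midline (pin to jaws). Starts closed on the post over the white plate, tails towards the robot.
- clip_jaw (a joint): Angle of the clip's lever B against lever A, rad: 0 with the jaws shut on nothing, 0.14 closed on the post, 0.56 squeezed fully open (hard stop). A spring shuts it; fully open takes about 10 N on each tail. At 0.56 the tails' outer faces are parallel, 24 mm apart, and the jaws clear the post by 4 to 6 mm all round, so the clip can be lowered over the post's tip or lifted off it.
- clip_eye (a point): Middle of the jaws: centre of the hole between them at mid-height, 32 mm from the pin on the midline; on the post's axis when the clip is closed on the post. Moves with lever A.
- clip_tail_a (a point): Outer face of lever A's tail where fingers squeeze it, on its grey rubber patch, 42 mm behind the pin, mid-height. The tail itself runs from 12 to 62 mm behind the pin.
- clip_tail_b (a point): The same on lever B's tail. The two are 46 mm apart with the jaws shut, 41 mm closed on the post, 24 mm squeezed open; the point midway between them lies 37, 39 and 42 mm behind the pin.
- tub: Empty clear plastic tub, 160 x 240 mm, 85 mm high, open on top. Not to be disturbed. Origin under its centre.
- peanut_ball: Blue hard silicone peanut ball, two 64 mm lobes in a row along x. Not to be disturbed. Origin under its middle.
- pushup_handle: Black push-up handle, 110 x 180 mm foot, 120 mm high, its grip bar along y. Not to be disturbed. Origin under its middle.
- dumbbell_1: Pink vinyl dumbbell, hexagonal heads 54 mm high, 180 mm long along x. Not to be disturbed. Origin under its middle.
- dumbbell_2: Pink vinyl dumbbell, like the other. Not to be disturbed. Origin under its middle.
Mind the look-alikes: they are no part of the job. Leave any purple or turquoise look-alike of the clip alone.

How it is judged:
On the way, in this order (a step that is already met when the one before it is completed fails the run):
1. the spring clip and the white plate are off the post (horizontal distance between clip_eye and post above 0.08 m and horizontal distance between plate_white and post above 0.06 m), for 0.2 s.
2. the red plate, if there, is threaded on the post and flush on the base or on a larger plate (horizontal distance between plate_red and post below 0.004 m and (angle between plate_red's own z axis and vertical below 0.08 rad or angle between plate_red's own z axis and vertical above 3.06 rad) and z of plate_red in the frame of post below 0.0195 m), for 0.2 s.
3. the blue plate, if there, is threaded on the post and flush on the base or on a larger plate (horizontal distance between plate_blue and post below 0.004 m and (angle between plate_blue's own z axis and vertical below 0.08 rad or angle between plate_blue's own z axis and vertical above 3.06 rad) and (z of plate_blue in the frame of post below 0.0195 m or distance between plate_blue and plate_red below 0.0125 m)), for 0.2 s.
4. the yellow plate, if there, is threaded on the post and flush on the base or on a larger plate (horizontal distance between plate_yellow and post below 0.004 m and (angle between plate_yellow's own z axis and vertical below 0.08 rad or angle between plate_yellow's own z axis and vertical above 3.06 rad) and (z of plate_yellow in the frame of post below 0.0195 m or distance between plate_yellow and plate_red below 0.0125 m or distance between plate_yellow and plate_blue below 0.0125 m)), for 0.2 s.
5. the green plate, if there, is threaded on the post and flush on the base or on a larger plate (horizontal distance between plate_green and post below 0.004 m and (angle between plate_green's own z axis and vertical below 0.08 rad or angle between plate_green's own z axis and vertical above 3.06 rad) and (z of plate_green in the frame of post below 0.0195 m or distance between plate_green and plate_red below 0.0125 m or distance between plate_green and plate_blue below 0.0125 m or distance between plate_green and plate_yellow below 0.0125 m)), for 0.2 s.
6. the white plate, if there, is threaded on the post and flush on the base or on a larger plate (horizontal distance between plate_white and post below 0.004 m and (angle between plate_white's own z axis and vertical below 0.08 rad or angle between plate_white's own z axis and vertical above 3.06 rad) and (z of plate_white in the frame of post below 0.0195 m or distance between plate_white and plate_red below 0.0125 m or distance between plate_white and plate_blue below 0.0125 m or distance between plate_white and plate_yellow below 0.0125 m or distance between plate_white and plate_green below 0.0125 m)), for 0.2 s.
At the end, for the whole second after the job is handed in: Every plate is on the post (within 4 mm of its axis), flat, larger below smaller, the lowest on the base, each flush on the one below (gap under 2.5 mm); the clip is closed on the post (eye within 4 mm, jaw angle 0.07 to 0.24), flat, at most 6 mm above the smallest plate; all at rest (all of step 2 and all of step 3 and all of step 4 and all of step 5 and all of step 6 and horizontal distance between clip_eye and post below 0.004 m and value of joint clip_jaw between 0.07 and 0.24 rad and (angle between clip's own z axis and vertical below 0.12 rad or angle between clip's own z axis and vertical above 3.02 rad) and distance between clip_eye and plate_white below 0.018 m and linear speed of each of clip, plate_red, plate_blue, plate_yellow, plate_green, plate_white below 0.02 m/s); the robot touches nothing.
It fails at once if a bystander (tub, dumbbells, peanut ball, push-up handle) is moved by more than 30 mm (distance of any of tub, peanut_ball, pushup_handle, dumbbell_1, dumbbell_2 from where it was at the start of the episode above 0.03 m).
Of plate_red, plate_blue, plate_yellow, plate_green only 2 to 4 are there at a start; the rules pass over those that are not, and their reading is None.
At some moment in a run one of plate_red, plate_blue, plate_yellow, plate_green may be knocked a few centimetres aside while the robot is not near it.
Once in a run the grip may slacken for a moment while it holds something.
It also fails if it takes over 208 s, if anything falls off the work surface, if the arm or the gripper's body presses on something with over 40 N, if the wrist force passes 120 N, or if a joint passes its speed limit or range.

## Working session

There is one attempt and no reset: what is moved stays moved. The work goes in short steps, Python scripts to look and compute and a tool call to move; the robot and the scene stay as the last step left them, time stands still between calls to the robot, and variables do not carry over. Pictures are saved under pics/ and viewed, at most 16 in all, crops included, and the job is handed in when it is done.

Besides the shell and the picture viewer there is one more tool, called by a JSON object that holds its "api" and its "payload", one argument or row to a line. send_rows: Moves the arm, as the interface text tells. Its arguments: {"type":"object","properties":{"targets":{"type":"array","items":{"type":"array","items":{"type":"number"}}},"grip_force":{"type":"number"}},"required":["targets"]}

```bash
mkdir -p pics; ls
cat > h.py <<'E'
import numpy as np, cv2
from cell import observe, read_camera, calibration, hand_in, tcp_to_grasp
def shot(n,save=None):
    im,d=read_camera(n)
    if save: cv2.imwrite(f'pics/{save}.png',im[:,:,::-1])
    return im,d
def ray(n,u,v):
    c=calibration(n);K=np.array(c['intrinsics']);T=np.array(c['world_to_cam']);R=T[:3,:3];t=T[:3,3]
    k=np.linalg.solve(K,[u,v,1.]);k=np.array([k[0],-k[1],-k[2]])
    return -R.T@t, R.T@k      # param = depth
def onz(n,u,v,z):
    o,d=ray(n,u,v);return o+d*(z-o[2])/d[2]
def cloud(n,dep):
    v,u=np.mgrid[:420,:560]
    c=calibration(n);K=np.array(c['intrinsics']);T=np.array(c['world_to_cam'])
    k=np.linalg.inv(K)@np.stack([u.ravel(),v.ravel(),np.ones(u.size)]);k=np.diag([1,-1,-1])@k*dep.ravel()
    return (T[:3,:3].T@(k-T[:3,3:])).T.reshape(420,560,3)
def proj(n,p):
    c=calibration(n);K=np.array(c['intrinsics']);T=np.array(c['world_to_cam'])
    q=T[:3,:3]@np.array(p)+T[:3,3];q=K@[q[0],-q[1],-q[2]];return q[:2]/q[2]
E
python3 - <<'E'
from h import *
for n in('top','side'):
    shot(n,n+'0');c=calibration(n);print(n,c,ray(n,280,210))
print(observe(),tcp_to_grasp)
E
```

```text
pics
top {'intrinsics': array([[425.72079099,   0.        , 282.27652742],
       [  0.        , 425.72079099, 218.3534835 ],
       [  0.        ,   0.        ,   1.        ]]), 'world_to_cam': array([[-1.36225615e-03, -9.99519326e-01,  3.09719431e-02,
        -1.78705225e-02],
       [ 9.99602783e-01, -4.89201948e-04,  2.81786723e-02,
        -5.69645745e-01],
       [-2.81499760e-02,  3.09980271e-02,  9.99122966e-01,
        -9.47385797e-01],
       [ 0.00000000e+00,  0.00000000e+00,  0.00000000e+00,
         1.00000000e+00]])} (array([0.54272624, 0.01122649, 0.96316025]), array([ 0.04777144, -0.02566273, -0.99873567]))
side {'intrinsics': array([[479.60916729,   0.        , 278.25831158],
       [  0.        , 479.60916729, 210.88089477],
       [  0.        ,   0.        ,   1.        ]]), 'world_to_cam': array([[-9.99365481e-01, -3.56146951e-02,  4.77535611e-04,
         5.51708696e-01],
       [ 2.53051142e-02, -7.00510912e-01,  7.13192900e-01,
        -6.78182726e-02],
       [-2.50656288e-02,  7.12752450e-01,  7.00967659e-01,
        -1.11771896e+00],
       [ 0.00000000e+00,  0.00000000e+00,  0.00000000e+00,
         1.00000000e+00]])} (array([0.52505845, 0.76879842, 0.83158889]), array([ 0.02148294, -0.71416841, -0.69965601]))
{'time': 0.1, 'qpos': array([ 1.09602112e+00,  3.42652588e-01,  1.52492546e+00, -2.22739479e-05,
        1.27542757e+00, -1.45992954e-01]), 'qvel': array([-0.00026142, -0.00170138, -0.00244389, -0.00148594, -0.00034296,
        0.00030993]), 'joint_efforts': array([ 1.96139110e-03, -4.31996369e+01, -2.44693959e+01,  7.19117350e-02,
        5.26217488e-02, -1.18947896e-04]), 'tool_pos': array([0.1693263 , 0.49654811, 0.22611333]), 'tool_rot': array([-3.14019162e+00, -1.84478118e-04,  2.81281677e+00]), 'contact_force': array([-0.68932599, -0.79856715, -0.21275005]), 'torque': array([-0.02322339, -0.06179858,  0.00213464]), 'grip_force': 0.0, 'opening': 0.09170330980204693} 0.0188
```

View pics/top0.png

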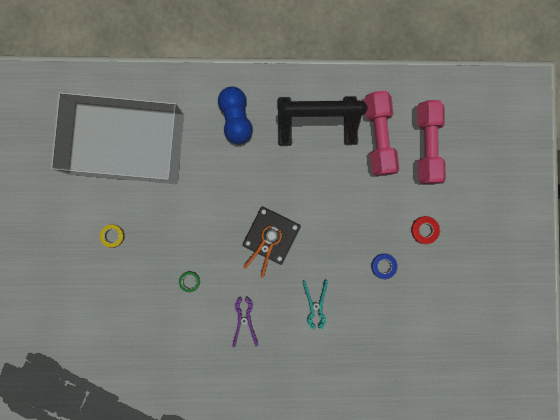

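View pics/side0.png

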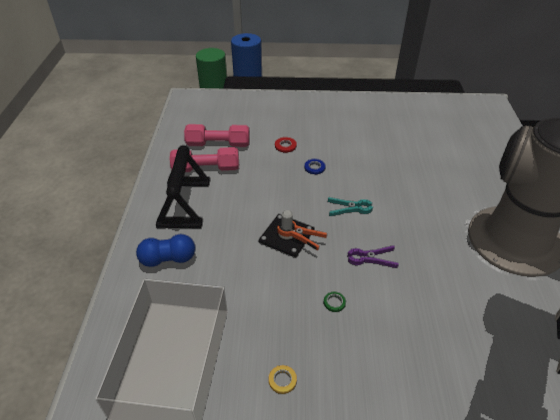

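Top view: the post is at (271,237), with the orange clip's pin at (265,249) and its tails at (247,267) and (263,275). The look-alikes are purple (244,322) and turquoise (316,305), so the orange clip is the one I want. All four plates are there: red (425,230), blue (384,266), yellow (111,236) and green (189,281). In the side view the post is at (287,218) and the clip at (303,233).

```bash
cat >> h.py <<'E'
HS={'red':[(0,6),(174,180)],'blue':[(108,125)],'yellow':[(22,32)],'green':[(50,80)],'orange':[(6,19)]}
def mask(im,c,s=130,v=50):
    h=cv2.cvtColor(im,cv2.COLOR_RGB2HSV)
    return sum((cv2.inRange(h,(a,s,v),(b,255,255)) for a,b in HS[c]))
def blobs(m,mn=40):
    n,l,st,ce=cv2.connectedComponentsWithStats(m)
    return [(st[i,4],ce[i],(l==i)) for i in range(1,n) if st[i,4]>mn]
def tri(u1,u2):
    o1,d1=ray('top',*u1);o2,d2=ray('side',*u2)
    A=np.stack([d1,-d2],1);s=np.linalg.lstsq(A,o2-o1,rcond=None)[0]
    a,b=o1+d1*s[0],o2+d2*s[1];return (a+b)/2,np.linalg.norm(a-b)
E
python3 - <<'E'
from h import *
np.set_printoptions(precision=4,suppress=True)
im={};d={};C={}
for n in('top','side'):
    im[n],d[n]=shot(n);C[n]=cloud(n,d[n])
for c in HS:
  for n in im:
    for a,ce,m in blobs(mask(im[n],c)):
      P=C[n][m];r=cv2.fitEllipse(cv2.findContours(m.astype('uint8'),0,1)[0][0])
      print(c,n,a,ce.round(1),'ell',np.round(r[0]+r[1],1),'onz10',onz(n,*r[0],.01)[:2],'med',np.median(P,0),'zmax',np.percentile(P[:,2],90))
# post tip: points above 60mm near post
for n in im:
    q=C[n];m=(abs(q[...,0]-.53)<.1)&(abs(q[...,1]-.02)<.1)&(q[...,2]>.066)
    print('tip',n,m.sum(),q[m].mean(0),q[m].max(0),q[m].min(0))
    m2=(abs(q[...,0]-.53)<.1)&(abs(q[...,1]-.02)<.1)&(q[...,2]>.008)&(q[...,2]<.017)
    h=cv2.minAreaRect(q[m2][:,:2].astype('float32'));print('base',h,q[m2][:,2].mean())
for k,(x,y,w,h) in {'top':(225,195,90,100),'side':(245,195,100,75)}.items():
    cv2.imwrite(f'pics/c_{k}.png',cv2.resize(im[k][y:y+h,x:x+w,::-1],None,fx=5,fy=5,interpolation=2))
a=cv2.imread('pics/c_top.png');b=cv2.imread('pics/c_side.png')
s=np.zeros((500,960,3),'uint8');s[:500,:450]=a;s[:375,455:955]=b
cv2.imwrite('pics/crop1.png',cv2.resize(s,(800,417)))
E
```

```text
red top 439 [425.  229.7] ell [425.2 229.7  26.6  27.4] onz10 [ 0.5437 -0.342 ] med [ 0.5431 -0.341   0.0089] zmax 0.011327718461513142
red side 181 [285.  144.9] ell [285.1 144.4  13.7  21.1] onz10 [ 0.5446 -0.337 ] med [ 0.5444 -0.3279  0.0111] zmax 0.013807068433297306
blue top 1334 [234.6 115. ] ell [234.6 115.   27.6  63. ] onz10 [0.8022 0.0886] med [0.7911 0.0842 0.054 ] zmax 0.061100250542515194
blue top 307 [383.7 265.8] ell [384.  265.9  23.9  24.4] onz10 [ 0.4624 -0.2471] med [ 0.4622 -0.2461  0.0088] zmax 0.011268365774363819
blue side 1140 [246.3  55. ] ell [246.3  55.   31.   48.3] onz10 [ 0.7001 -0.8741] med [ 0.7444 -1.2951 -0.1988] zmax -0.14706579901703987
blue side 153 [314.3 167. ] ell [314.4 166.1  14.1  19.7] onz10 [ 0.4631 -0.2424] med [ 0.4644 -0.2336  0.0108] zmax 0.013137517478961048
blue side 1345 [165.2 249.9] ell [165.2 249.9  27.5  64.2] onz10 [0.805  0.0683] med [0.7921 0.1037 0.0529] zmax 0.06299760658116904
yellow top 253 [111.5 235.5] ell [111.2 235.5  22.1  22.9] onz10 [0.5318 0.3602] med [0.5308 0.359  0.0082] zmax 0.010641189345934467
yellow side 2
[... 934 characters left out ...]
ge side 163 [309.2 230.7] ell [308.3 229.9   8.3  33.1] onz10 [ 0.4818 -0.0053] med [0.4811 0.0204 0.0339] zmax 0.03841424537876138
orange side 224 [295.8 236.1] ell [296.3 236.8   8.2  43. ] onz10 [0.5095 0.0175] med [0.5108 0.0311 0.0338] zmax 0.03830590653477221
tip top 1066 [0.5416 0.0107 0.8699] [0.5435 0.0177 0.9632] [ 0.5205 -0.0053  0.0706]
base ((0.5322138667106628, 0.006185099482536316), (0.09983440488576889, 0.099204421043396), 63.97064971923828) 0.010959149221477511
tip side 103 [0.532  0.0122 0.0757] [0.5436 0.0235 0.0829] [ 0.5209 -0.0036  0.066 ]
base ((0.5170760154724121, -0.01739683747291565), (0.16613291203975677, 0.1036405861377716), 60.42851638793945) 0.013064906054649293
```

View pics/crop1.png

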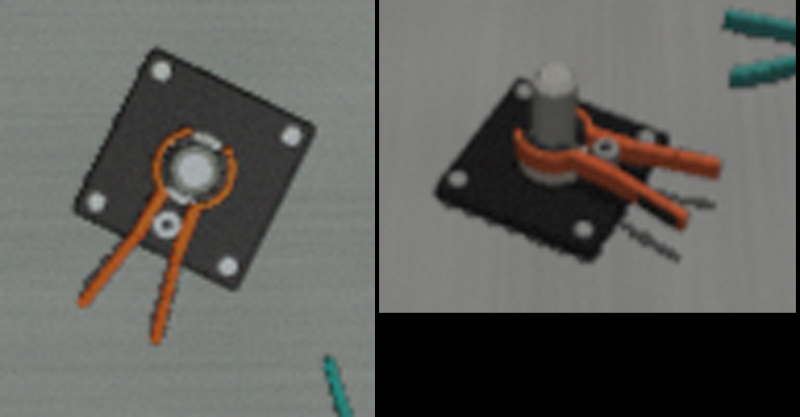

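The crop confirms it. The orange clip is closed on the post, its pin at crop (167,224) and its tails pointing down-left, above the white plate. Next I'll get the post axis, clip midline and plate centres in world coordinates.

```bash
cat >> h.py <<'E'
def plate(im,c):
    out={}
    for n in im:
        for a,ce,m in blobs(mask(im[n],c),60):
            r=cv2.fitEllipse(cv2.convexHull(np.argwhere(m)[:,::-1].astype(np.int32)))
            p=onz(n,*r[0],.005)
            if .3<p[0]<.65 and abs(p[1])<.5: out[n]=r[0]
    return out
E
python3 - <<'E'
from h import *
np.set_printoptions(precision=4,suppress=True)
im={n:shot(n)[0] for n in('top','side')}
for c in('red','blue','yellow','green'):
    o=plate(im,c)
    for n in o: print(c,n,onz(n,*o[n],.005)[:2])
    if len(o)==2: print(c,'tri',tri(o['top'],o['side']))
# base/screws/tip, top
f=5/1.2
for nm,(u,v),z in [('tip',(194,168),.078),('screws',(193.75,169),.012)]:
    print(nm,onz('top',225+u/f,195+v/f,z))
f2=5/1.2; x0=455/1.2
print('tip side',onz('side',245+(555-x0)/f2,195+76/f2,.078))
print('screws side',[onz('side',245+(u-x0)/f2,195+v/f2,.012)[:2] for u,v in[(523,90),(648,136),(457,178),(583,229)]], np.mean([onz('side',245+(u-x0)/f2,195+v/f2,.012)[:2] for u,v in[(523,90),(648,136),(457,178),(583,229)]],0))
P0=np.array([.5325,.0095])
for n in im:
    m=mask(im[n],'orange',110); vu=np.argwhere(m>0)
    q=np.array([onz(n,u,v,.036 if n=='top' else .030)[:2] for v,u in vu])-P0
    r=np.hypot(*q.T);a=np.unwrap(np.arctan2(q[:,1],q[:,0])%(2*np.pi))
    for lo,hi in((55,70),(70,85)):
        k=(r>lo/1e3)&(r<hi/1e3);s=a[k];mid=(s.max()+s.min())/2
        A,B=s[s<mid].mean(),s[s>mid].mean();print(n,lo,A,B,(A+B)/2,'sep',(B-A)*(lo+hi)/2)
    print('rmax',r.max())
E
```

```text
red top [ 0.5435 -0.3438]
red side [ 0.5449 -0.3441]
red tri (array([ 0.5442, -0.3436,  0.0054]), np.float64(0.0014313951254872677))
blue top [ 0.4621 -0.2486]
blue side [ 0.4628 -0.2486]
blue tri (array([ 0.4625, -0.2485,  0.0051]), np.float64(0.0006341166144459888))
yellow top [0.5316 0.3618]
yellow side [0.5311 0.3631]
yellow tri (array([0.5314, 0.3624, 0.0035]), np.float64(0.00047184009156832563))
green top [0.4299 0.1903]
green side [0.4296 0.19  ]
green tri (array([0.4298, 0.1903, 0.0053]), np.float64(0.00023660583072132807))
tip [0.5324 0.0061 0.078 ]
screws [0.5311 0.0058 0.012 ]
tip side [0.5318 0.0093 0.078 ]
screws side [array([ 0.5506, -0.045 ]), array([ 0.4788, -0.011 ]), array([0.5848, 0.0249]), array([0.5147, 0.0596])] [0.5322 0.0071]
top 55 -3.8130313603963963 -3.3102506184920033 -3.5616409894442 sep 31.423796369024565
top 70 -3.8164671471109206 -3.32450160200049 -3.570484374555705 sep 38.127329746058365
rmax 0.31600124278297587
side 55 2.4688077804611175 2.9710389004583084 2.719923340459713 sep 31.389444999824434
side 70 2.501118547438253 2.9532768173225676 2.7271976823804103 sep 35.042265916034395
rmax 0.3906889670738935
```

{"api": "send_rows", "payload": {
  "targets": [
    [1,0.025,-0.038,-0.01,-0.06],
    [1,0.025,-0.038,-0.01,-0.05],
    [1,0.025,-0.038,-0.01,0],
    [1,0.025,-0.038,-0.01,0],
    [1,0.025,-0.038,-0.01,0]
  ],
  "grip_force": 30
}}

```text
time: 0.8
tool_pos: [0.2951, 0.3054, 0.1765]
tool_rot: [3.141, 0.0, 2.703]
contact_force: [1.1, 0.1, -0.5]
opening: 0.0918
grip_force: 0.0
```

{"api": "send_rows", "payload": {
  "targets": [
    [1,0.025,-0.038,-0.01,0],
    [1,0.025,-0.038,-0.01,0],
    [1,0.025,-0.038,-0.01,0],
    [1,0.025,-0.038,-0.01,0],
    [1,0.025,-0.038,-0.01,0]
  ]
}}

```text
time: 1.3
tool_pos: [0.4204, 0.1151, 0.1265]
tool_rot: [3.141, 0.001, 2.703]
contact_force: [0.1, 0.4, 0.4]
opening: 0.092
grip_force: 0.0
```

{"api": "send_rows", "payload": {
  "targets": [
    [1,0.025,-0.038,-0.01,0],
    [1,0.023,-0.041,0,0],
    [1,0,0,0,0],
    [1,0,0,0,0]
  ]
}}

```text
time: 1.7
tool_pos: [0.4675, 0.0372, 0.1165]
tool_rot: [3.142, -0.001, 2.7]
contact_force: [-0.8, 0.2, 0.0]
opening: 0.0916
grip_force: 0.0
```

{"api": "send_rows", "payload": {
  "targets": [
    [1,0,0,-0.035,0],
    [1,0,0,-0.035,0],
    [1,0,0,-0.034,0],
    [1,0,0,0,0]
  ]
}}

```text
time: 2.1
tool_pos: [0.4638, 0.0395, 0.0098]
tool_rot: [-3.139, -0.008, 2.705]
contact_force: [-0.2, 0.9, 0.6]
opening: 0.0918
grip_force: 0.0
```

Run:
```python
from h import *
a=shot('top')[0];b=shot('side')[0]
s=np.hstack([cv2.resize(a[190:300,210:320],(400,400),interpolation=2),cv2.resize(b[180:290,240:350],(400,400),interpolation=2)])
cv2.imwrite('pics/grip1.png',s[:,:,::-1])
```

```text
(no output)
```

View pics/grip1.png

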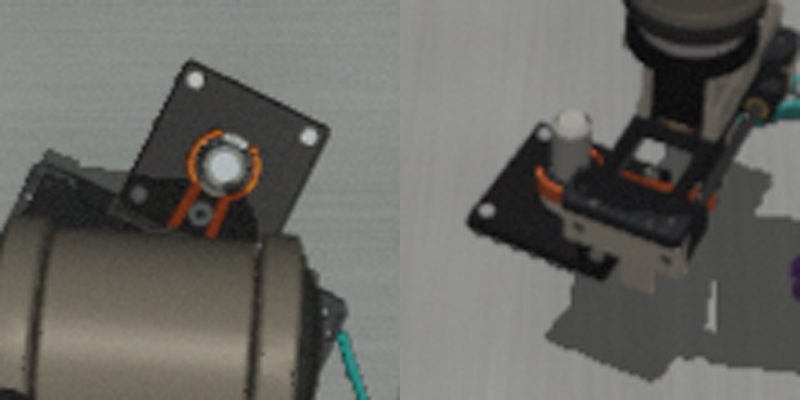

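The left crop shows the jaws around the post at (224,165) with the tails running into the gripper. In the right crop the fingers straddle the tails. Now I'll squeeze.

{"api": "send_rows", "payload": {
  "targets": [
    [0.1,0,0,0,0],
    [0.1,0,0,0,0],
    [0.1,0,0,0,0],
    [0.1,0,0,0,0],
    [0.1,0,0,0,0]
  ],
  "grip_force": 30
}}

```text
time: 2.7
tool_pos: [0.4677, 0.0378, 0.0131]
tool_rot: [3.141, 0.001, 2.703]
contact_force: [-0.1, 0.2, -0.7]
opening: 0.0566
grip_force: 0.0
```

{"api": "send_rows", "payload": {
  "targets": [
    [0.1,0,0,0,0],
    [0.1,0,0,0,0],
    [0.1,0,0,0,0],
    [0.1,0,0,0,0],
    [0.1,0,0,0,0]
  ]
}}

```text
time: 3.2
tool_pos: [0.4675, 0.0379, 0.0127]
tool_rot: [3.142, -0.0, 2.703]
contact_force: [-0.2, -0.1, -0.1]
opening: 0.0233
grip_force: 30.0
```

Run:
```python
from h import *
a=shot('top')[0];b=shot('side')[0]
s=np.hstack([cv2.resize(a[190:300,210:320],(400,400),interpolation=2),cv2.resize(b[180:290,240:350],(400,400),interpolation=2)])
cv2.imwrite('pics/grip2.png',s[:,:,::-1])
```

```text
(no output)
```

View pics/grip2.png

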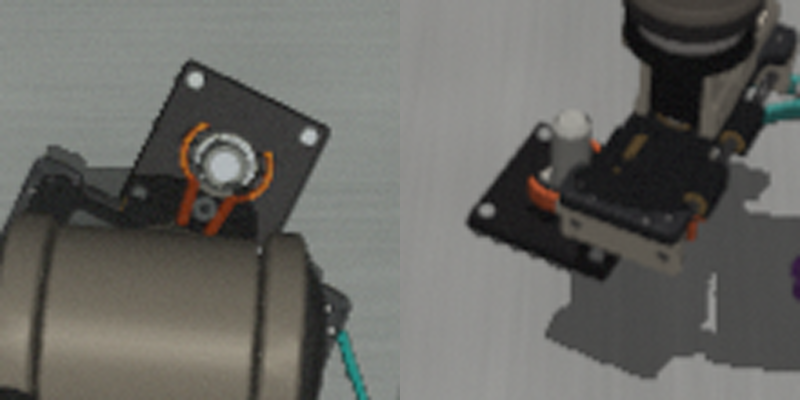

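The clip is squeezed open: crop left shows the jaws clear of the post at (225,165), opening 23 mm. My fingertips sit 9 mm below its underside though, so I'll regrip higher so that it can be laid flat on the cart.

{"api": "send_rows", "payload": {
  "targets": [
    [0.65,0,0,0,0],
    [0.65,0,0,0,0],
    [0.65,0,0,0,0],
    [0.65,0,0,0,0],
    [0.65,0,0,0,0]
  ]
}}

```text
time: 3.8
tool_pos: [0.4675, 0.0379, 0.0127]
tool_rot: [3.142, -0.0, 2.703]
contact_force: [-0.5, -0.2, 0.0]
opening: 0.0578
grip_force: 0.0
```

{"api": "send_rows", "payload": {
  "targets": [
    [0.65,0,0,0.011,0],
    [0.1,0,0,0,0],
    [0.1,0,0,0,0],
    [0.1,0,0,0,0],
    [0.1,0,0,0,0]
  ]
}}

```text
time: 4.3
tool_pos: [0.4673, 0.0379, 0.0236]
tool_rot: [-3.142, -0.0, 2.703]
contact_force: [0.0, 0.3, -0.2]
opening: 0.0319
grip_force: 6.0
```

{"api": "send_rows", "payload": {
  "targets": [
    [0.1,0,0,0,0],
    [0.1,0,0,0,0],
    [0.1,0,0,0,0],
    [0.1,0,0,0,0]
  ]
}}

```text
time: 4.7
tool_pos: [0.4674, 0.0379, 0.0237]
tool_rot: [-3.142, -0.0, 2.703]
contact_force: [0.1, 0.1, 0.4]
opening: 0.0229
grip_force: 30.0
```

{"api": "send_rows", "payload": {
  "targets": [
    [0.1,0,0,0.02,0],
    [0.1,0,0,0.03,0],
    [0.1,0,0,0.03,0],
    [0.1,0,0,0,0]
  ]
}}

```text
time: 5.1
tool_pos: [0.4698, 0.0378, 0.107]
tool_rot: [3.139, 0.007, 2.703]
contact_force: [0.6, -0.4, -0.8]
opening: 0.0232
grip_force: 30.0
```

Run:
```python
from h import *
a=shot('top')[0];b=shot('side')[0]
s=np.hstack([cv2.resize(a[190:300,210:320],(400,400),interpolation=2),cv2.resize(b[160:270,240:350],(400,400),interpolation=2)])
cv2.imwrite('pics/grip3.png',s[:,:,::-1])
```

```text
(no output)
```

View pics/grip3.png

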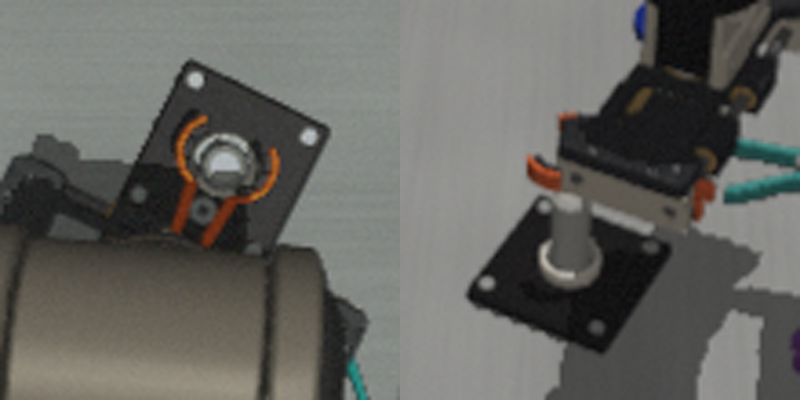

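The clip is free above the post (right crop: post at (572,230), white plate still at its foot). I'll set it down on the left.

{"api": "send_rows", "payload": {
  "targets": [
    [0.1,0,0.04,0,0],
    [0.1,0.01,0.04,0,0],
    [0.1,0.018,0.04,0,0],
    [0.1,0,0.013,-0.03,0],
    [0.1,0,0,-0.03,0]
  ]
}}

```text
time: 5.7
tool_pos: [0.4953, 0.173, 0.0419]
tool_rot: [3.141, -0.0, 2.706]
contact_force: [-0.8, -0.1, -0.8]
opening: 0.0229
grip_force: 30.0
```

{"api": "send_rows", "payload": {
  "targets": [
    [0.1,0,0,-0.025,0],
    [0.1,0,0,-0.014,0],
    [0.1,0,0,0,0],
    [0.1,0,0,0,0]
  ]
}}

```text
time: 6.1
tool_pos: [0.4943, 0.1707, 0.003]
tool_rot: [-3.14, -0.003, 2.703]
contact_force: [-1.0, 0.2, -0.7]
opening: 0.0232
grip_force: 30.0
```

{"api": "send_rows", "payload": {
  "targets": [
    [0.7,0,0,0,0],
    [0.7,0,0,0,0],
    [0.7,0,0,0,0],
    [0.7,0,0,0,0],
    [0.7,0,0,0,0]
  ]
}}

```text
time: 6.6
tool_pos: [0.4956, 0.1709, 0.0049]
tool_rot: [3.141, 0.0, 2.703]
contact_force: [-0.2, 0.0, 0.7]
opening: 0.0585
grip_force: 0.0
```

{"api": "send_rows", "payload": {
  "targets": [
    [0.7,0,0,0.04,0],
    [0.7,0,0,0.04,0],
    [0.7,0,0,0.04,0],
    [0.7,0.013,-0.045,0,0],
    [0.7,0.013,-0.045,0,0]
  ]
}}

```text
time: 7.1
tool_pos: [0.5225, 0.0809, 0.1267]
tool_rot: [3.14, 0.004, 2.706]
contact_force: [1.1, 0.2, -0.2]
opening: 0.0643
grip_force: 0.0
```

{"api": "send_rows", "payload": {
  "targets": [
    [0.7,0.0112,-0.045,0,0],
    [0.7,0,-0.029,0,0],
    [0.7,0,0,0,0],
    [0.7,0,0,0,0]
  ]
}}

```text
time: 7.5
tool_pos: [0.5326, 0.0066, 0.1248]
tool_rot: [3.141, -0.0, 2.701]
contact_force: [-0.6, -0.1, 0.1]
opening: 0.064
grip_force: 0.0
```

Run:
```python
from h import *
a=shot('top')[0];b=shot('side')[0]
s=np.hstack([cv2.resize(a[190:300,180:290],(400,400),interpolation=2),cv2.resize(b[150:290,230:370],(400,400),interpolation=2)])
cv2.imwrite('pics/g4.png',s[:,:,::-1]);print(observe()['tool_pos'])
```

```text
[0.5325277  0.00784203 0.12479487]
```

View pics/g4.png

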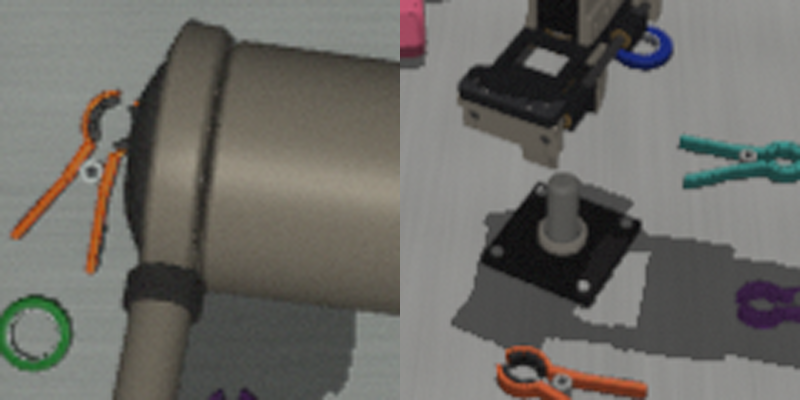

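The clip lies flat on the cart, eye at left crop (112,125). The white plate sits at the post's foot in the right crop (562,235). Next I'll grip the white plate.

{"api": "send_rows", "payload": {
  "targets": [
    [0.7,-0.0012,0,-0.04,0],
    [0.7,0,0,-0.04,0],
    [0.7,0,0,-0.029,0],
    [0.7,0,0,0,0],
    [0.2,0,0,0,0]
  ],
  "grip_force": 20
}}

```text
time: 8.1
tool_pos: [0.5313, 0.0083, 0.0154]
tool_rot: [-3.142, -0.001, 2.705]
contact_force: [-0.1, 0.3, 0.4]
opening: 0.0604
grip_force: 0.0
```

{"api": "send_rows", "payload": {
  "targets": [
    [0.2,0,0,0,0],
    [0.2,0,0,0,0],
    [0.2,0,0,0,0],
    [0.2,0,0,0,0],
    [0.2,0,0,0,0]
  ]
}}

```text
time: 8.6
tool_pos: [0.5317, 0.0071, 0.0161]
tool_rot: [3.141, 0.0, 2.703]
contact_force: [-0.2, 2.1, 2.5]
opening: 0.0385
grip_force: 20.0
```

Run:
```python
from h import *
o=observe();print(o['tool_pos'],o['contact_force'],o['opening'],o['grip_force'])
```

```text
[0.53167942 0.00705169 0.01611203] [-0.21507739  2.10571849  2.49783964] 0.038503262998550246 20.00047457870096
```

{"api": "send_rows", "payload": {
  "targets": [
    [0.2,0,0,0.002,0],
    [0.2,0,0,0,0]
  ]
}}

```text
time: 8.8
tool_pos: [0.5316, 0.0068, 0.0179]
tool_rot: [3.142, 0.0, 2.703]
contact_force: [0.3, -0.1, -0.3]
opening: 0.0388
grip_force: 20.0
```

{"api": "send_rows", "payload": {
  "targets": [
    [0.2,0,0.001,0,0],
    [0.2,0,0,0,0]
  ]
}}

```text
time: 9.0
tool_pos: [0.5314, 0.0079, 0.0176]
tool_rot: [-3.142, -0.0, 2.703]
contact_force: [0.2, -0.3, -0.4]
opening: 0.0384
grip_force: 20.0
```

{"api": "send_rows", "payload": {
  "targets": [
    [0.2,0,0.001,0,0],
    [0.2,0,0,0,0]
  ]
}}

```text
time: 9.2
tool_pos: [0.5315, 0.009, 0.0177]
tool_rot: [3.142, -0.0, 2.703]
contact_force: [0.1, 0.4, 0.0]
opening: 0.0393
grip_force: 1.9
```

{"api": "send_rows", "payload": {
  "targets": [
    [0.2,0,0.001,0,0],
    [0.2,0,0,0,0]
  ]
}}

```text
time: 9.4
tool_pos: [0.5315, 0.0099, 0.0177]
tool_rot: [-3.141, -0.0, 2.703]
contact_force: [-0.6, -1.1, -1.2]
opening: 0.0392
grip_force: 2.0
```

{"api": "send_rows", "payload": {
  "targets": [
    [0.2,0,0.001,0,0],
    [0.2,0,0,0,0]
  ]
}}

```text
time: 9.6
tool_pos: [0.5315, 0.0101, 0.0177]
tool_rot: [-3.14, 0.0, 2.703]
contact_force: [-0.4, -5.7, -0.9]
opening: 0.0385
grip_force: 20.0
```

{"api": "send_rows", "payload": {
  "targets": [
    [0.2,0,0.001,0,0],
    [0.2,0,0,0,0]
  ]
}}

```text
time: 9.8
tool_pos: [0.5315, 0.0102, 0.0177]
tool_rot: [-3.139, 0.001, 2.703]
contact_force: [-1.1, -9.9, -0.5]
opening: 0.0385
grip_force: 20.0
```

{"api": "send_rows", "payload": {
  "targets": [
    [0.2,0,-0.006,0,0],
    [0.2,0,0,0,0]
  ]
}}

```text
time: 10.0
tool_pos: [0.5315, 0.0058, 0.0177]
tool_rot: [3.141, -0.0, 2.702]
contact_force: [0.2, 0.2, -0.7]
opening: 0.0384
grip_force: 20.0
```

{"api": "send_rows", "payload": {
  "targets": [
    [0.2,0,-0.001,0,0],
    [0.2,0,0,0,0]
  ]
}}

```text
time: 10.2
tool_pos: [0.5315, 0.0055, 0.0177]
tool_rot: [3.141, -0.0, 2.703]
contact_force: [0.5, 3.4, -0.8]
opening: 0.0384
grip_force: 20.0
```

{"api": "send_rows", "payload": {
  "targets": [
    [0.2,0,-0.001,0,0],
    [0.2,0,0,0,0]
  ]
}}

```text
time: 10.4
tool_pos: [0.5315, 0.0054, 0.0177]
tool_rot: [3.14, -0.001, 2.703]
contact_force: [0.9, 8.3, -0.3]
opening: 0.0384
grip_force: 20.0
```

{"api": "send_rows", "payload": {
  "targets": [
    [0.2,0,-0.001,0,0],
    [0.2,0,0,0,0]
  ]
}}

```text
time: 10.6
tool_pos: [0.5315, 0.0053, 0.0177]
tool_rot: [3.139, -0.001, 2.702]
contact_force: [1.7, 12.6, -0.6]
opening: 0.0386
grip_force: 20.0
```

{"api": "send_rows", "payload": {
  "targets": [
    [0.2,0.003,0.0048,0,0],
    [0.2,0,0,0,0]
  ]
}}

```text
time: 10.8
tool_pos: [0.5337, 0.0081, 0.0175]
tool_rot: [-3.141, -0.002, 2.704]
contact_force: [-2.8, 1.4, 0.5]
opening: 0.0383
grip_force: 20.0
```

{"api": "send_rows", "payload": {
  "targets": [
    [0.2,0.001,0,0,0],
    [0.2,0,0,0,0]
  ]
}}

```text
time: 11.0
tool_pos: [0.5338, 0.008, 0.0172]
tool_rot: [-3.141, -0.004, 2.703]
contact_force: [-3.9, 2.5, 1.9]
opening: 0.0385
grip_force: 20.0
```

{"api": "send_rows", "payload": {
  "targets": [
    [0.2,-0.006,0,0,0],
    [0.2,0,0,0,0]
  ]
}}

```text
time: 11.2
tool_pos: [0.5297, 0.0073, 0.018]
tool_rot: [3.141, 0.002, 2.703]
contact_force: [0.2, -0.4, -0.3]
opening: 0.0384
grip_force: 20.0
```

{"api": "send_rows", "payload": {
  "targets": [
    [0.2,-0.001,0,0,0],
    [0.2,0,0,0,0]
  ]
}}

```text
time: 11.4
tool_pos: [0.5294, 0.0073, 0.0181]
tool_rot: [3.141, 0.002, 2.703]
contact_force: [1.5, -0.1, -1.0]
opening: 0.0383
grip_force: 20.0
```

Post axis by touch is about (0.532, 0.0076). The one-off grip slackening also seems to have happened already. I'll carry the white plate off to the right.

{"api": "send_rows", "payload": {
  "targets": [
    [0.2,0.0035,0,0.01,0],
    [0.2,0,0,0.04,0],
    [0.2,0,0,0.04,0],
    [0.2,0.0185,-0.0376,0,0],
    [0.2,0,-0.045,0,0]
  ]
}}

```text
time: 11.9
tool_pos: [0.5533, -0.075, 0.1105]
tool_rot: [3.14, 0.006, 2.706]
contact_force: [0.1, -0.9, 0.1]
opening: 0.0383
grip_force: 20.0
```

{"api": "send_rows", "payload": {
  "targets": [
    [0.2,0,-0.045,0,0],
    [0.2,0,0,-0.045,0],
    [0.2,0,0,-0.045,0],
    [0.2,0,0,-0.013,0],
    [0.2,0,0,0,0]
  ]
}}

```text
time: 12.4
tool_pos: [0.5496, -0.1197, 0.0039]
tool_rot: [-3.141, -0.003, 2.703]
contact_force: [1.7, -0.0, -0.8]
opening: 0.0387
grip_force: 20.0
```

{"api": "send_rows", "payload": {
  "targets": [
    [0.2,0,0,0,0],
    [0.7,0,0,0,0],
    [0.7,0,0,0,0],
    [0.7,0,0,0,0],
    [0.7,0,0,0,0]
  ]
}}

```text
time: 12.9
tool_pos: [0.5508, -0.1199, 0.0052]
tool_rot: [3.141, 0.001, 2.703]
contact_force: [0.4, -1.1, 0.2]
opening: 0.0626
grip_force: 0.0
```

{"api": "send_rows", "payload": {
  "targets": [
    [1,0,0,0.045,0],
    [1,0,0,0.05,0],
    [1,0,0,0,0],
    [1,0,0,0,0]
  ]
}}

```text
time: 13.3
tool_pos: [0.5512, -0.1201, 0.1012]
tool_rot: [3.141, 0.003, 2.703]
contact_force: [0.4, -0.6, 0.3]
opening: 0.0901
grip_force: 0.0
```

```bash
cat > m.py <<'E'
from h import *
np.set_printoptions(precision=4,suppress=True)
im={n:shot(n)[0] for n in('top','side')}
for c in('red','blue','yellow','green'):
    o=plate(im,c)
    print(c,*[(n,onz(n,*o[n],.005)[:2]) for n in o])
E
python3 m.py
```

```text
red ('top', array([ 0.5423, -0.3548]))
blue ('top', array([ 0.4524, -0.2438])) ('side', array([ 0.463 , -0.2484]))
yellow ('top', array([0.5317, 0.362 ])) ('side', array([0.5311, 0.363 ]))
green ('top', array([0.4297, 0.1903])) ('side', array([0.4298, 0.1904]))
```

Run:
```python
from h import *
for n in('top','side'):
    for k,im in(('old',cv2.imread(f'pics/{n}0.png')[:,:,::-1]),('new',shot(n)[0])):
        print(n,k,[cv2.boundingRect(m.astype('uint8')) for a,c,m in blobs(mask(im,'red'),20) if c[1]<300])
```

```text
top old [(412, 216, 28, 28)]
top new [(426, 217, 14, 27)]
side old [(275, 138, 21, 14)]
side new [(275, 140, 5, 9)]
```

Red hasn't moved; it is only partly hidden (same visible edges in both views). Going to it.

{"api": "send_rows", "payload": {
  "targets": [
    [1,-0.006,-0.0442,0,0],
    [1,0,-0.045,0,0],
    [1,0,-0.045,0,0],
    [1,0,-0.045,0,0],
    [1,0,-0.045,0,0]
  ],
  "grip_force": 30
}}

```text
time: 14.0
tool_pos: [0.5437, -0.3455, 0.0982]
tool_rot: [3.141, -0.002, 2.703]
contact_force: [0.5, 0.2, -0.9]
opening: 0.0919
grip_force: 0.0
```

{"api": "send_rows", "payload": {
  "targets": [
    [1,0,0,-0.045,0],
    [1,0,0,-0.035,0],
    [1,0,0,-0.0155,0],
    [1,0,0,0,0],
    [0.5,0,0,0,0]
  ]
}}

```text
time: 14.5
tool_pos: [0.5446, -0.3438, 0.004]
tool_rot: [3.141, -0.001, 2.703]
contact_force: [0.2, -0.8, 0.2]
opening: 0.0877
grip_force: 0.0
```

{"api": "send_rows", "payload": {
  "targets": [
    [0.5,0,0,0,0],
    [0.5,0,0,0,0],
    [0.5,0,0,0,0],
    [0.5,0,0,0,0],
    [0.5,0,0,0,0]
  ]
}}

```text
time: 15.0
tool_pos: [0.5447, -0.344, 0.0045]
tool_rot: [3.141, 0.0, 2.703]
contact_force: [0.1, 1.2, 2.2]
opening: 0.0629
grip_force: 30.0
```

{"api": "send_rows", "payload": {
  "targets": [
    [0.5,0,0,0.035,0],
    [0.5,0,0,0.04,0],
    [0.5,0,0,0.035,0],
    [0.5,-0.006,0.044,0,0],
    [0.5,-0.006,0.044,0,0]
  ]
}}

```text
time: 15.5
tool_pos: [0.5324, -0.2562, 0.1151]
tool_rot: [-3.141, 0.002, 2.7]
contact_force: [0.5, 0.6, -2.8]
opening: 0.0628
grip_force: 30.0
```

{"api": "send_rows", "payload": {
  "targets": [
    [0.5,0,0.044,0,0],
    [0.5,0,0.044,0,0],
    [0.5,0,0.044,0,0],
    [0.5,0,0.044,0,0],
    [0.5,0,0.044,0,0]
  ]
}}

```text
time: 16.0
tool_pos: [0.5319, -0.0344, 0.1141]
tool_rot: [-3.141, -0.0, 2.703]
contact_force: [1.0, -0.6, -2.4]
opening: 0.0627
grip_force: 30.0
```

{"api": "send_rows", "payload": {
  "targets": [
    [0.5,0,0.0436,0,0],
    [0.5,0,0,0,0],
    [0.5,0,0,-0.02,0],
    [0.5,0,0,0,0]
  ]
}}

```text
time: 16.4
tool_pos: [0.5308, 0.0075, 0.0923]
tool_rot: [-3.14, -0.004, 2.703]
contact_force: [0.3, -0.2, -1.3]
opening: 0.0631
grip_force: 30.0
```

Run:
```python
from h import *
a=shot('top')[0];b=shot('side')[0]
s=np.hstack([cv2.resize(a[190:300,210:320],(400,400),interpolation=2),cv2.resize(b[170:270,240:340],(400,400),interpolation=2)])
cv2.imwrite('pics/r1.png',s[:,:,::-1]);o=observe();print(o['tool_pos'],o['contact_force'],o['opening'])
```

```text
[0.53218388 0.00689445 0.09406119] [-0.73139546  0.02565456 -1.45862502] 0.06285400994610482
```

View pics/r1.png

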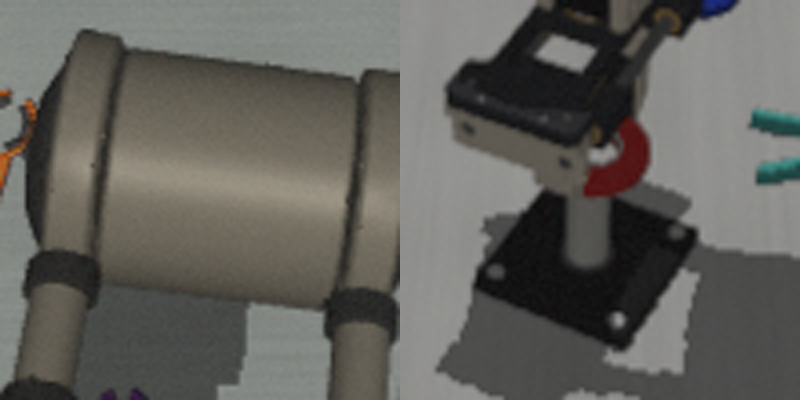

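Right crop shows the red plate held flat over the post, rim (590–650, 120–195), with the post at (588,235) beneath it. I'll lower in checked steps.

{"api": "send_rows", "payload": {
  "targets": [
    [0.5,0,0,-0.01,0],
    [0.5,0,0,-0.006,0],
    [0.5,0,0,0,0],
    [0.5,0,0,0,0]
  ]
}}

```text
time: 16.9
tool_pos: [0.5325, 0.0073, 0.0781]
tool_rot: [-3.142, -0.0, 2.703]
contact_force: [1.4, -0.2, -2.1]
opening: 0.0628
grip_force: 30.0
```

{"api": "send_rows", "payload": {
  "targets": [
    [0.5,0,0,-0.004,0],
    [0.5,0,0,0,0]
  ]
}}

```text
time: 17.1
tool_pos: [0.5323, 0.0075, 0.0739]
tool_rot: [-3.142, -0.0, 2.703]
contact_force: [-0.2, 0.2, -3.0]
opening: 0.0628
grip_force: 30.0
```

{"api": "send_rows", "payload": {
  "targets": [
    [0.5,0,0,-0.004,0],
    [0.5,0,0,0,0]
  ]
}}

```text
time: 17.3
tool_pos: [0.5322, 0.0076, 0.0698]
tool_rot: [-3.141, -0.001, 2.703]
contact_force: [-0.1, 0.4, -2.4]
opening: 0.0629
grip_force: 30.0
```

{"api": "send_rows", "payload": {
  "targets": [
    [0.5,0,0,-0.02,0],
    [0.5,0,0,-0.02,0],
    [0.5,0,0,-0.012,0],
    [0.5,0,0,0,0],
    [0.5,0,0,0,0]
  ]
}}

```text
time: 17.8
tool_pos: [0.5327, 0.0075, 0.0185]
tool_rot: [3.142, -0.0, 2.703]
contact_force: [-0.1, -0.8, -1.9]
opening: 0.0632
grip_force: 30.0
```

{"api": "send_rows", "payload": {
  "targets": [
    [0.5,0,0,-0.001,0],
    [0.5,0,0,0,0],
    [0.95,0,0,0,0],
    [0.95,0,0,0,0],
    [0.95,0,0,0,0]
  ]
}}

```text
time: 18.3
tool_pos: [0.5328, 0.0075, 0.0177]
tool_rot: [3.141, 0.001, 2.703]
contact_force: [0.4, -0.1, -0.1]
opening: 0.0828
grip_force: 0.0
```

{"api": "send_rows", "payload": {
  "targets": [
    [0.95,0,0,0,0],
    [0.95,0,0,0.04,0],
    [0.95,0,0,0.04,0],
    [0.95,0,0,0,0]
  ]
}}

```text
time: 18.7
tool_pos: [0.5358, 0.0072, 0.1023]
tool_rot: [3.138, 0.009, 2.703]
contact_force: [0.4, 0.3, 0.0]
opening: 0.0874
grip_force: 0.0
```

```bash
python3 m.py
python3 - <<'E'
from h import *
a=shot('top')[0];b=shot('side')[0]
cv2.imwrite('pics/r2.png',np.hstack([cv2.resize(a[180:320,180:400],(440,280)),cv2.resize(b[160:300,240:380],(280,280))])[:,:,::-1])
E
```

```text
red ('side', array([ 0.5319, -0.0033]))
blue ('top', array([ 0.462 , -0.2484])) ('side', array([ 0.4507, -0.2432]))
yellow ('top', array([0.5316, 0.3618])) ('side', array([0.5311, 0.3629]))
green ('top', array([0.4297, 0.1903])) ('side', array([0.4297, 0.1907]))
```

View pics/r2.png

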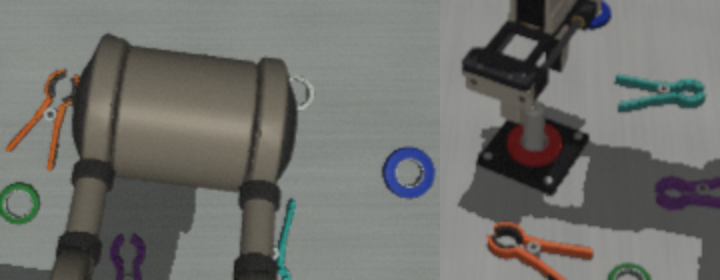

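Left panel: blue at (408,172) is unmoved. Right panel: red lies flat on the base at (535,143). Blue is next.

{"api": "send_rows", "payload": {
  "targets": [
    [0.95,-0.0116,-0.0427,0,0],
    [0.95,-0.0116,-0.0427,0,0],
    [0.95,-0.0116,-0.0427,0,0],
    [0.95,-0.0116,-0.0427,0,0],
    [0.95,-0.0116,-0.0427,0,0]
  ]
}}

```text
time: 19.4
tool_pos: [0.473, -0.2071, 0.0957]
tool_rot: [3.141, -0.003, 2.703]
contact_force: [-0.0, -0.2, 0.3]
opening: 0.087
grip_force: 0.0
```

{"api": "send_rows", "payload": {
  "targets": [
    [0.95,-0.0116,-0.0427,-0.01,0],
    [0.95,0,0,-0.045,0],
    [0.95,0,0,-0.0385,0],
    [0.95,0,0,0,0],
    [0.4,0,0,0,0]
  ]
}}

```text
time: 19.9
tool_pos: [0.4619, -0.2482, 0.0019]
tool_rot: [3.141, -0.003, 2.702]
contact_force: [-0.6, -0.3, 0.2]
opening: 0.0826
grip_force: 0.0
```

{"api": "send_rows", "payload": {
  "targets": [
    [0.4,0,0,0,0],
    [0.4,0,0,0,0],
    [0.4,0,0,0,0],
    [0.4,0,0,0,0],
    [0.4,0,0,0,0]
  ]
}}

```text
time: 20.4
tool_pos: [0.4628, -0.2485, 0.0037]
tool_rot: [3.141, -0.0, 2.703]
contact_force: [-0.6, 0.8, -0.8]
opening: 0.0568
grip_force: 30.0
```

{"api": "send_rows", "payload": {
  "targets": [
    [0.4,0,0,0.035,0],
    [0.4,0,0,0.04,0],
    [0.4,0,0,0.036,0],
    [0.4,0,0,0,0]
  ]
}}

```text
time: 20.8
tool_pos: [0.4653, -0.2504, 0.1196]
tool_rot: [-3.14, 0.009, 2.703]
contact_force: [0.4, 0.3, -2.6]
opening: 0.0572
grip_force: 30.0
```

{"api": "send_rows", "payload": {
  "targets": [
    [0.4,0.0116,0.0427,0,0],
    [0.4,0.0116,0.0427,0,0],
    [0.4,0.0116,0.0427,0,0],
    [0.4,0.0116,0.0427,0,0],
    [0.4,0.0116,0.0427,0,0]
  ]
}}

```text
time: 21.3
tool_pos: [0.5205, -0.0334, 0.1138]
tool_rot: [-3.141, -0.001, 2.703]
contact_force: [0.9, 0.1, -1.4]
opening: 0.0569
grip_force: 30.0
```

{"api": "send_rows", "payload": {
  "targets": [
    [0.4,0.0116,0.0427,0,0],
    [0.4,0,0,0,0],
    [0.4,0,0,-0.02,0],
    [0.4,0,0,-0.01,0],
    [0.4,0,0,0,0]
  ]
}}

```text
time: 21.8
tool_pos: [0.5308, 0.0071, 0.0827]
tool_rot: [-3.14, -0.004, 2.702]
contact_force: [-0.1, -0.7, -1.2]
opening: 0.0571
grip_force: 30.0
```

{"api": "send_rows", "payload": {
  "targets": [
    [0.4,0,0,-0.006,0],
    [0.4,0,0,0,0],
    [0.4,0,0,0,0]
  ]
}}

```text
time: 22.1
tool_pos: [0.5327, 0.0071, 0.079]
tool_rot: [3.141, 0.0, 2.702]
contact_force: [0.1, 0.2, -1.4]
opening: 0.0567
grip_force: 30.0
```

{"api": "send_rows", "payload": {
  "targets": [
    [0.4,0,0,-0.005,0],
    [0.4,0,0,0,0],
    [0.4,0,0,0,0]
  ]
}}

```text
time: 22.4
tool_pos: [0.5324, 0.0075, 0.0737]
tool_rot: [3.142, -0.0, 2.703]
contact_force: [0.8, 0.1, -2.2]
opening: 0.0572
grip_force: 30.0
```

{"api": "send_rows", "payload": {
  "targets": [
    [0.4,0,0,-0.003,0],
    [0.4,0,0,0,0],
    [0.4,0,0,0,0]
  ]
}}

```text
time: 22.7
tool_pos: [0.5325, 0.0075, 0.0707]
tool_rot: [3.142, -0.0, 2.703]
contact_force: [-0.0, 0.2, -1.9]
opening: 0.0567
grip_force: 30.0
```

{"api": "send_rows", "payload": {
  "targets": [
    [0.4,0,0,-0.02,0],
    [0.4,0,0,-0.015,0],
    [0.4,0,0,-0.0075,0],
    [0.4,0,0,-0.001,0],
    [0.4,0,0,0,0]
  ]
}}

```text
time: 23.2
tool_pos: [0.5328, 0.0075, 0.0275]
tool_rot: [3.141, 0.0, 2.703]
contact_force: [1.0, -0.1, -0.8]
opening: 0.0568
grip_force: 30.0
```

{"api": "send_rows", "payload": {
  "targets": [
    [0.4,0,0,0,0],
    [0.9,0,0,0,0],
    [0.9,0,0,0,0],
    [0.9,0,0,0,0],
    [0.9,0,0,0,0]
  ]
}}

```text
time: 23.7
tool_pos: [0.5327, 0.0075, 0.0275]
tool_rot: [3.141, 0.001, 2.703]
contact_force: [0.5, -0.0, -0.3]
opening: 0.0814
grip_force: 0.0
```

{"api": "send_rows", "payload": {
  "targets": [
    [0.9,0,0,0.04,0],
    [0.9,0,0,0.03,0],
    [0.9,0,0,0,0],
    [0.9,0,0,0,0]
  ]
}}

```text
time: 24.1
tool_pos: [0.5328, 0.0075, 0.0977]
tool_rot: [3.141, 0.001, 2.703]
contact_force: [-0.3, -0.2, -0.7]
opening: 0.0826
grip_force: 0.0
```

```bash
python3 m.py
```

```text
red ('side', array([ 0.5309, -0.0014]))
blue ('side', array([ 0.533, -0.014]))
yellow ('top', array([0.5316, 0.362 ])) ('side', array([0.5311, 0.3631]))
green ('top', array([0.4297, 0.1903])) ('side', array([0.4297, 0.1904]))
```

{"api": "send_rows", "payload": {
  "targets": [
    [0.9,0,0.0445,0,0],
    [0.9,0,0.0445,0,0],
    [0.9,0,0.0445,0,0],
    [0.9,0,0.0445,0,0],
    [0.9,0,0.0445,0,0]
  ]
}}

```text
time: 24.7
tool_pos: [0.5315, 0.2315, 0.0957]
tool_rot: [-3.14, -0.002, 2.703]
contact_force: [0.9, -0.7, -0.6]
opening: 0.0824
grip_force: 0.0
```

{"api": "send_rows", "payload": {
  "targets": [
    [0.9,0,0.0445,0,0],
    [0.9,-0.0006,0.0445,0,0],
    [0.9,0,0.0433,0,0],
    [0.9,0,0,-0.045,0],
    [0.9,0,0,-0.03,0]
  ]
}}

```text
time: 25.2
tool_pos: [0.53, 0.3633, 0.0187]
tool_rot: [-3.139, -0.002, 2.706]
contact_force: [-0.5, -0.5, -0.4]
opening: 0.0824
grip_force: 0.0
```

{"api": "send_rows", "payload": {
  "targets": [
    [0.9,0,0,-0.0185,0],
    [0.9,0,0,0,0],
    [0.4,0,0,0,0],
    [0.4,0,0,0,0],
    [0.4,0,0,0,0]
  ]
}}

```text
time: 25.7
tool_pos: [0.5316, 0.3621, 0.0031]
tool_rot: [-3.141, -0.001, 2.703]
contact_force: [-0.7, -0.1, 0.0]
opening: 0.0628
grip_force: 0.0
```

{"api": "send_rows", "payload": {
  "targets": [
    [0.4,0,0,0,0],
    [0.4,0,0,0,0],
    [0.4,0,0,0,0],
    [0.4,0,0,0,0]
  ]
}}

```text
time: 26.1
tool_pos: [0.5318, 0.3622, 0.0036]
tool_rot: [-3.141, -0.0, 2.703]
contact_force: [0.3, 1.0, -1.6]
opening: 0.0506
grip_force: 30.0
```

{"api": "send_rows", "payload": {
  "targets": [
    [0.4,0,0,0.035,0],
    [0.4,0,0,0.04,0],
    [0.4,0,0,0.036,0],
    [0.4,0,0,0,0]
  ]
}}

```text
time: 26.5
tool_pos: [0.5347, 0.3638, 0.1209]
tool_rot: [3.133, 0.007, 2.703]
contact_force: [0.9, -0.3, -1.1]
opening: 0.0504
grip_force: 30.0
```

{"api": "send_rows", "payload": {
  "targets": [
    [0.4,0,-0.0445,0,0],
    [0.4,0,-0.0445,0,0],
    [0.4,0,-0.0445,0,0],
    [0.4,0,-0.0445,0,0],
    [0.4,0,-0.0445,0,0]
  ]
}}

```text
time: 27.0
tool_pos: [0.5312, 0.1381, 0.1141]
tool_rot: [-3.141, -0.001, 2.703]
contact_force: [0.6, -0.1, -1.6]
opening: 0.0501
grip_force: 30.0
```

{"api": "send_rows", "payload": {
  "targets": [
    [0.4,0,-0.0445,0,0],
    [0.4,0.0006,-0.0445,0,0],
    [0.4,0,-0.0433,0,0],
    [0.4,0,0,-0.02,0],
    [0.4,0,0,-0.01,0]
  ]
}}

```text
time: 27.5
tool_pos: [0.5315, 0.0063, 0.0832]
tool_rot: [-3.141, -0.002, 2.7]
contact_force: [-0.1, 0.7, -1.4]
opening: 0.0506
grip_force: 30.0
```

{"api": "send_rows", "payload": {
  "targets": [
    [0.4,0,0,0,0],
    [0.4,0,0,-0.006,0],
    [0.4,0,0,0,0],
    [0.4,0,0,0,0]
  ]
}}

```text
time: 27.9
tool_pos: [0.5327, 0.0082, 0.079]
tool_rot: [3.141, 0.0, 2.704]
contact_force: [-0.8, 0.2, -0.3]
opening: 0.0504
grip_force: 30.0
```

{"api": "send_rows", "payload": {
  "targets": [
    [0.4,0,0,-0.005,0],
    [0.4,0,0,0,0],
    [0.4,0,0,0,0]
  ]
}}

```text
time: 28.2
tool_pos: [0.5324, 0.0076, 0.0737]
tool_rot: [3.142, -0.0, 2.703]
contact_force: [0.6, -0.3, -1.0]
opening: 0.0508
grip_force: 30.0
```

{"api": "send_rows", "payload": {
  "targets": [
    [0.4,0,0,-0.003,0],
    [0.4,0,0,0,0],
    [0.4,0,0,0,0]
  ]
}}

```text
time: 28.5
tool_pos: [0.5325, 0.0075, 0.0707]
tool_rot: [3.142, -0.0, 2.703]
contact_force: [-0.2, -0.5, -1.3]
opening: 0.0506
grip_force: 30.0
```

{"api": "send_rows", "payload": {
  "targets": [
    [0.4,0,0,-0.02,0],
    [0.4,0,0,-0.01,0],
    [0.4,0,0,-0.0035,0],
    [0.4,0,0,0,0],
    [0.4,0,0,0,0]
  ]
}}

```text
time: 29.0
tool_pos: [0.5329, 0.0075, 0.0376]
tool_rot: [3.141, 0.001, 2.703]
contact_force: [-0.3, 0.9, -0.7]
opening: 0.0508
grip_force: 30.0
```

{"api": "send_rows", "payload": {
  "targets": [
    [0.85,0,0,0,0],
    [0.85,0,0,0,0],
    [0.85,0,0,0,0],
    [0.85,0,0,0,0],
    [0.85,0,0,0,0]
  ]
}}

```text
time: 29.5
tool_pos: [0.5326, 0.0075, 0.0374]
tool_rot: [3.141, 0.0, 2.703]
contact_force: [-0.4, 0.1, 1.1]
opening: 0.0779
grip_force: 0.0
```

{"api": "send_rows", "payload": {
  "targets": [
    [0.85,0,0,0.03,0],
    [0.85,0,0,0.03,0],
    [0.85,0,0,0,0],
    [0.85,0,0,0,0]
  ]
}}

```text
time: 29.9
tool_pos: [0.5327, 0.0075, 0.0977]
tool_rot: [3.141, 0.001, 2.703]
contact_force: [-0.7, -0.5, -0.2]
opening: 0.0782
grip_force: 0.0
```

```bash
python3 m.py;python3 - <<'E'
from h import *
a=shot('top')[0];b=shot('side')[0]
cv2.imwrite('pics/r3.png',np.hstack([cv2.resize(a[180:320,130:350],(440,280)),cv2.resize(b[180:260,240:320],(320,280),interpolation=2)])[:,:,::-1])
E
```

```text
red ('side', array([ 0.5308, -0.0012]))
blue ('side', array([ 0.5329, -0.0103]))
yellow
green ('top', array([0.4296, 0.1903])) ('side', array([0.4297, 0.1903]))
```

View pics/r3.png

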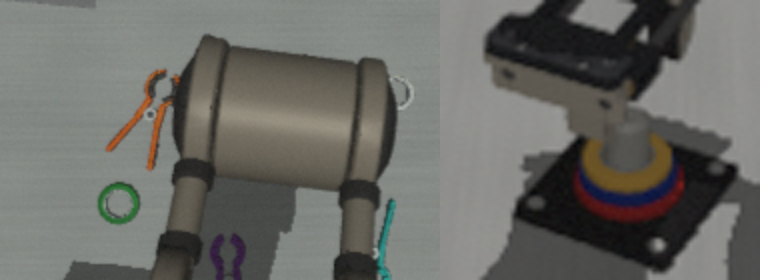

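Right panel shows red, blue and yellow nested flat at (630,170). Green is unmoved at left (119,203), and I'll fetch it now.

{"api": "send_rows", "payload": {
  "targets": [
    [0.75,-0.0205,0.0365,0,0],
    [0.75,-0.0205,0.0365,0,0],
    [0.75,-0.0205,0.0365,0,0],
    [0.75,-0.0205,0.0365,0,0],
    [0.75,-0.0203,0.0367,0,0]
  ]
}}

```text
time: 30.6
tool_pos: [0.4288, 0.1913, 0.0966]
tool_rot: [-3.141, -0.001, 2.702]
contact_force: [-0.7, 0.0, 0.3]
opening: 0.0688
grip_force: 0.0
```

{"api": "send_rows", "payload": {
  "targets": [
    [0.75,0,0,-0.04,0],
    [0.75,0,0,-0.035,0],
    [0.75,0,0,-0.0185,0],
    [0.75,0,0,0,0],
    [0.3,0,0,0,0]
  ]
}}

```text
time: 31.1
tool_pos: [0.4295, 0.1901, 0.0028]
tool_rot: [-3.14, -0.002, 2.703]
contact_force: [0.7, 0.2, 0.5]
opening: 0.0646
grip_force: 0.0
```

{"api": "send_rows", "payload": {
  "targets": [
    [0.3,0,0,0,0],
    [0.3,0,0,0,0],
    [0.3,0,0,0,0],
    [0.3,0,0,0,0],
    [0.3,0,0,0,0]
  ]
}}

```text
time: 31.6
tool_pos: [0.4303, 0.1902, 0.0039]
tool_rot: [3.141, 0.0, 2.703]
contact_force: [0.5, 0.1, 0.2]
opening: 0.0442
grip_force: 30.0
```

{"api": "send_rows", "payload": {
  "targets": [
    [0.3,0,0,0.035,0],
    [0.3,0,0,0.04,0],
    [0.3,0,0,0.036,0],
    [0.3,0,0,0,0]
  ]
}}

```text
time: 32.0
tool_pos: [0.4329, 0.191, 0.1191]
tool_rot: [3.136, 0.007, 2.703]
contact_force: [-0.2, 0.6, -1.8]
opening: 0.0442
grip_force: 30.0
```

{"api": "send_rows", "payload": {
  "targets": [
    [0.3,0.0205,-0.0365,0,0],
    [0.3,0.0205,-0.0365,0,0],
    [0.3,0.0205,-0.0365,0,0],
    [0.3,0.0205,-0.0365,0,0],
    [0.3,0.0203,-0.0367,0,0]
  ]
}}

```text
time: 32.5
tool_pos: [0.5326, 0.006, 0.1137]
tool_rot: [-3.141, -0.001, 2.703]
contact_force: [0.2, 1.7, -0.2]
opening: 0.0439
grip_force: 30.0
```

{"api": "send_rows", "payload": {
  "targets": [
    [0.3,0,0,0,0],
    [0.3,0,0,-0.02,0],
    [0.3,0,0,-0.01,0],
    [0.3,0,0,-0.006,0],
    [0.3,0,0,0,0]
  ]
}}

```text
time: 33.0
tool_pos: [0.5317, 0.0081, 0.0778]
tool_rot: [-3.141, -0.002, 2.704]
contact_force: [-0.5, 0.3, -0.8]
opening: 0.0441
grip_force: 30.0
```

{"api": "send_rows", "payload": {
  "targets": [
    [0.3,0,0,-0.005,0],
    [0.3,0,0,0,0],
    [0.3,0,0,0,0]
  ]
}}

```text
time: 33.3
tool_pos: [0.5326, 0.0076, 0.074]
tool_rot: [3.141, 0.0, 2.703]
contact_force: [0.2, 0.1, -1.2]
opening: 0.0444
grip_force: 30.0
```

{"api": "send_rows", "payload": {
  "targets": [
    [0.3,0,0,-0.003,0],
    [0.3,0,0,0,0],
    [0.3,0,0,0,0]
  ]
}}

```text
time: 33.6
tool_pos: [0.5325, 0.0075, 0.0708]
tool_rot: [3.141, -0.0, 2.703]
contact_force: [0.2, -0.5, -0.4]
opening: 0.0443
grip_force: 30.0
```

{"api": "send_rows", "payload": {
  "targets": [
    [0.3,0,0,-0.01,0],
    [0.3,0,0,-0.01,0],
    [0.3,0,0,-0.0035,0],
    [0.3,0,0,0,0],
    [0.3,0,0,0,0]
  ]
}}

```text
time: 34.1
tool_pos: [0.5324, 0.0075, 0.0468]
tool_rot: [-3.141, -0.0, 2.703]
contact_force: [1.3, -0.1, -1.1]
opening: 0.0439
grip_force: 30.0
```

{"api": "send_rows", "payload": {
  "targets": [
    [0.75,0,0,0,0],
    [0.75,0,0,0,0],
    [0.75,0,0,0,0],
    [0.75,0,0,0,0],
    [0.75,0,0,0,0]
  ]
}}

```text
time: 34.6
tool_pos: [0.5326, 0.0075, 0.0473]
tool_rot: [3.141, 0.0, 2.703]
contact_force: [-0.1, -0.3, 0.3]
opening: 0.0685
grip_force: 0.0
```

{"api": "send_rows", "payload": {
  "targets": [
    [0.75,0,0,0.03,0],
    [0.75,0,0,0.02,0],
    [0.75,0,0.04,0,0],
    [0.75,0,0.04,0,0],
    [0.75,0,0,0,0]
  ]
}}

```text
time: 35.1
tool_pos: [0.5322, 0.0912, 0.0975]
tool_rot: [3.14, 0.0, 2.706]
contact_force: [0.0, -0.8, 0.2]
opening: 0.0687
grip_force: 0.0
```

Run:
```python
from h import *
np.set_printoptions(precision=4,suppress=True)
a=shot('top')[0];b=shot('side')[0]
cv2.imwrite('pics/r4.png',np.hstack([cv2.resize(a[180:320,180:400],(440,280)),cv2.resize(b[160:270,240:350],(360,280),interpolation=2)])[:,:,::-1])
for n,im in(('top',a),('side',b)):
    h=cv2.cvtColor(im,cv2.COLOR_RGB2HSV);m=cv2.inRange(h,(0,0,205),(180,40,255))
    u,v=proj(n,(.551,-.12,.005)).astype(int);m2=np.zeros_like(m);m2[v-18:v+18,u-18:u+18]=m[v-18:v+18,u-18:u+18]
    for ar,ce,k in blobs(m2,15):
        r=cv2.fitEllipse(cv2.convexHull(np.argwhere(k)[:,::-1].astype(np.int32)));print(n,ar,np.round(r[0]+r[1],1),onz(n,*r[0],.005),(u,v))
```

```text
(no output)
```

View pics/r4.png

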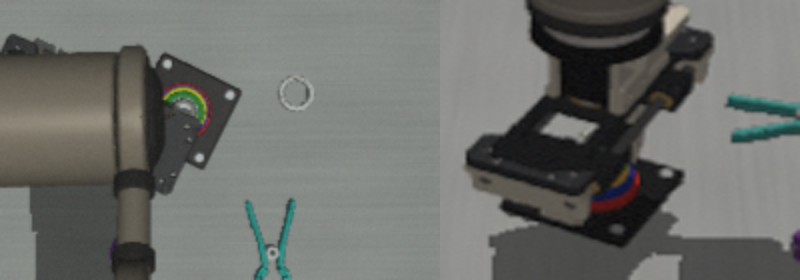

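The plates look nested in order on the post (left (187,107)). White is free at left (296,93), where I left it. I'll regrip it at the release pose.

{"api": "send_rows", "payload": {
  "targets": [
    [0.75,0.0036,-0.0415,0,0],
    [0.75,0.0036,-0.0415,0,0],
    [0.75,0.0036,-0.0415,0,0],
    [0.75,0.0036,-0.0415,0,0],
    [0.75,0.0036,-0.0414,0,0]
  ],
  "grip_force": 25
}}

```text
time: 35.7
tool_pos: [0.55, -0.1229, 0.0972]
tool_rot: [-3.141, -0.0, 2.701]
contact_force: [0.4, 0.0, -0.2]
opening: 0.0688
grip_force: 0.0
```

{"api": "send_rows", "payload": {
  "targets": [
    [0.75,0,0,-0.04,0],
    [0.75,0,0,-0.035,0],
    [0.75,0,0,-0.018,0],
    [0.75,0,0,0,0],
    [0.25,0,0,0,0]
  ]
}}

```text
time: 36.2
tool_pos: [0.5501, -0.121, 0.004]
tool_rot: [-3.141, -0.001, 2.702]
contact_force: [0.8, 0.8, 0.7]
opening: 0.0648
grip_force: 0.0
```

{"api": "send_rows", "payload": {
  "targets": [
    [0.25,0,0,0,0],
    [0.25,0,0,0,0],
    [0.25,0,0,0,0],
    [0.25,0,0,0,0],
    [0.25,0,0,0,0]
  ]
}}

```text
time: 36.7
tool_pos: [0.5507, -0.12, 0.0047]
tool_rot: [3.142, 0.001, 2.703]
contact_force: [-1.4, -0.6, 3.6]
opening: 0.0383
grip_force: 25.0
```

{"api": "send_rows", "payload": {
  "targets": [
    [0.25,0,0,0.035,0],
    [0.25,0,0,0.04,0],
    [0.25,0,0,0.0355,0],
    [0.25,0,0,0,0]
  ]
}}

```text
time: 37.1
tool_pos: [0.5533, -0.1207, 0.1198]
tool_rot: [3.141, 0.01, 2.703]
contact_force: [-0.2, -0.9, -0.2]
opening: 0.0381
grip_force: 25.0
```

{"api": "send_rows", "payload": {
  "targets": [
    [0.25,-0.0061,0.0425,0,0],
    [0.25,-0.0061,0.0425,0,0],
    [0.25,-0.0061,0.0426,0,0],
    [0.25,0,0,0,0],
    [0.25,0,0,-0.02,0]
  ]
}}

```text
time: 37.6
tool_pos: [0.5336, 0.0087, 0.0961]
tool_rot: [3.14, 0.004, 2.706]
contact_force: [1.0, -0.6, -0.3]
opening: 0.0383
grip_force: 25.0
```

{"api": "send_rows", "payload": {
  "targets": [
    [0.25,0,0,-0.01,0],
    [0.25,0,0,-0.006,0],
    [0.25,0,0,0,0],
    [0.25,0,0,0,0]
  ]
}}

```text
time: 38.0
tool_pos: [0.5324, 0.0072, 0.0788]
tool_rot: [3.142, 0.0, 2.702]
contact_force: [-0.2, -0.0, -0.1]
opening: 0.0385
grip_force: 25.0
```

{"api": "send_rows", "payload": {
  "targets": [
    [0.25,0,0,-0.005,0],
    [0.25,0,0,0,0],
    [0.25,0,0,0,0]
  ]
}}

```text
time: 38.3
tool_pos: [0.5322, 0.0076, 0.0738]
tool_rot: [3.141, 0.0, 2.703]
contact_force: [0.2, 0.1, -0.4]
opening: 0.038
grip_force: 25.0
```

{"api": "send_rows", "payload": {
  "targets": [
    [0.25,0,0,-0.005,0],
    [0.25,0,0,0,0],
    [0.25,0,0,0,0]
  ]
}}

```text
time: 38.6
tool_pos: [0.5321, 0.0077, 0.0686]
tool_rot: [-3.142, -0.0, 2.703]
contact_force: [-0.6, -0.0, -0.0]
opening: 0.0382
grip_force: 25.0
```

{"api": "send_rows", "payload": {
  "targets": [
    [0.25,0,0,-0.007,0],
    [0.25,0,0,-0.004,0],
    [0.25,0,0,0,0],
    [0.25,0,0,0,0]
  ]
}}

```text
time: 39.0
tool_pos: [0.5321, 0.0077, 0.0575]
tool_rot: [-3.142, -0.0, 2.703]
contact_force: [-0.2, -0.5, -0.2]
opening: 0.038
grip_force: 25.0
```

{"api": "send_rows", "payload": {
  "targets": [
    [0.7,0,0,0,0],
    [0.7,0,0,0,0],
    [0.7,0,0,0,0],
    [0.7,0,0,0,0],
    [0.7,0,0,0,0]
  ]
}}

```text
time: 39.5
tool_pos: [0.5322, 0.0077, 0.0578]
tool_rot: [3.141, 0.0, 2.703]
contact_force: [0.4, 0.4, -0.6]
opening: 0.0641
grip_force: 0.0
```

{"api": "send_rows", "payload": {
  "targets": [
    [0.7,0,0,0.04,0],
    [0.7,0,-0.04,0,0],
    [0.7,0,-0.04,0,0],
    [0.7,0,-0.04,0,0],
    [0.7,0,-0.03,0,0]
  ]
}}

```text
time: 40.0
tool_pos: [0.5321, -0.1445, 0.098]
tool_rot: [-3.141, 0.001, 2.702]
contact_force: [0.6, -0.1, 0.5]
opening: 0.0645
grip_force: 0.0
```

Run:
```python
from h import *
np.set_printoptions(precision=4,suppress=True)
a,da=shot('top');b,db=shot('side')
cv2.imwrite('pics/r5.png',np.hstack([cv2.resize(a[190:290,190:290],(400,400),interpolation=2),cv2.resize(b[180:280,240:340],(400,400),interpolation=2)])[:,:,::-1])
for n,im,d in(('top',a,da),('side',b,db)):
    m=mask(im,'orange',110);C=cloud(n,d);k=(m>0)&(abs(C[...,0]-.53)<.12)&(abs(C[...,1]-.16)<.12)
    print(n,k.sum(),'z',np.percentile(C[k][:,2],[5,50,90]))
    z=.014 if n=='top' else .008
    q=np.array([onz(n,u,v,z)[:2] for v,u in np.argwhere(k)]);
    c=q.mean(0);w,V=np.linalg.eigh(np.cov((q-c).T));ax=V[:,1]*np.sign(V[0,1]);s=(q-c)@ax;t=(q-c)@[-ax[1],ax[0]]
    print('c',c,'ang',np.arctan2(ax[1],ax[0]),'ext',s.min(),s.max())
    for lo,hi in((-.06,-.045),(-.045,-.03),(-.03,-.015)):
        j=(s>lo)&(s<hi);tt=t[j];print(lo,tt.min(),tt.max(),'mid pt',c+ax*(lo+hi)/2+np.array([-ax[1],ax[0]])*(tt.min()+tt.max())/2)
    j=s>.02;print('jaws mid t',(t[j].min()+t[j].max())/2, 'tip',c+ax*s.max())
```

```text
top 262 z [0.0093 0.0124 0.0146]
c [0.5243 0.1558] ang -0.462801519399017 ext -0.051378629864760966 0.055142822239769004
-0.06 -0.02745902761490947 0.025850731728953236 mid pt [0.477  0.1785]
-0.045 -0.027447253929460038 0.024877912822046946 mid pt [0.4902 0.1714]
-0.03 -0.022469244852112467 0.0210055903395935 mid pt [0.5038 0.1652]
jaws mid t 0.0004948568664033624 tip [0.5737 0.1312]
side 430 z [0.0027 0.0128 0.0161]
c [0.5246 0.1573] ang -0.30777427232062965 ext -0.05382207298016751 0.056647913511526114
-0.06 -0.024195957135150627 0.03653527680712145 mid pt [0.4764 0.1791]
-0.045 -0.023134561365193106 0.03490961608128734 mid pt [0.4906 0.1743]
-0.03 -0.02135181710908891 0.025033698719086526 mid pt [0.5037 0.1659]
jaws mid t -0.004616143529203245 tip [0.5785 0.1401]
```

View pics/r5.png

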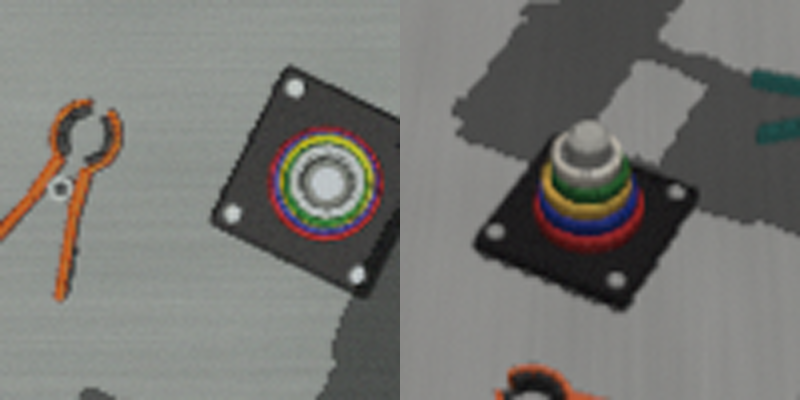

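White, green, yellow, blue and red are nested concentrically on the post (left (325,183), right (588,185)). The clip lies flat with its eye at left (89,140). Regrip it at its release pose.

{"api": "send_rows", "payload": {
  "targets": [
    [0.9,-0.005,0.0445,0,0],
    [0.9,-0.005,0.0445,0,0],
    [0.9,-0.005,0.0445,0,0],
    [0.9,-0.005,0.0445,0,0],
    [0.9,-0.005,0.0445,0,0]
  ],
  "grip_force": 30
}}

```text
time: 40.6
tool_pos: [0.5064, 0.0827, 0.0978]
tool_rot: [3.141, -0.0, 2.703]
contact_force: [1.1, -0.0, 0.3]
opening: 0.0826
grip_force: 0.0
```

{"api": "send_rows", "payload": {
  "targets": [
    [0.9,-0.005,0.0445,0,0],
    [0.9,-0.0057,0.0462,0,0],
    [0.9,0,0,-0.04,0],
    [0.9,0,0,-0.035,0],
    [0.9,0,0,-0.019,0]
  ]
}}

```text
time: 41.1
tool_pos: [0.4943, 0.1721, 0.0014]
tool_rot: [-3.14, -0.003, 2.705]
contact_force: [-0.0, -0.7, -0.2]
opening: 0.0823
grip_force: 0.0
```

{"api": "send_rows", "payload": {
  "targets": [
    [0.9,0,0,0,0],
    [0.1,0,0,0,0],
    [0.1,0,0,0,0],
    [0.1,0,0,0,0],
    [0.1,0,0,0,0]
  ]
}}

```text
time: 41.6
tool_pos: [0.4967, 0.171, 0.0042]
tool_rot: [3.141, 0.001, 2.703]
contact_force: [-0.5, 1.3, -0.2]
opening: 0.0554
grip_force: 0.0
```

{"api": "send_rows", "payload": {
  "targets": [
    [0.1,0,0,0,0],
    [0.1,0,0,0,0],
    [0.1,0,0,0,0],
    [0.1,0,0,0,0],
    [0.1,0,0,0,0]
  ]
}}

```text
time: 42.1
tool_pos: [0.4969, 0.1709, 0.0041]
tool_rot: [3.141, 0.001, 2.703]
contact_force: [0.2, -0.8, 5.4]
opening: 0.0228
grip_force: 30.0
```

{"api": "send_rows", "payload": {
  "targets": [
    [0.1,0,0,0,0],
    [0.1,0,0,0.03,0],
    [0.1,0,0,0.04,0],
    [0.1,0,0,0.03,0],
    [0.1,0,0,0,0]
  ]
}}

```text
time: 42.6
tool_pos: [0.4989, 0.1714, 0.1075]
tool_rot: [3.137, 0.006, 2.703]
contact_force: [-0.3, -0.1, -0.1]
opening: 0.0228
grip_force: 30.0
```

```bash
cat > c.py <<'E'
from h import *
import sys
a,da=shot('top');b,db=shot('side');x,y=map(int,sys.argv[2:4]);w,v=map(int,sys.argv[4:6])
cv2.imwrite(f'pics/{sys.argv[1]}.png',np.hstack([cv2.resize(a[y:y+100,x:x+100],(400,400),interpolation=2),cv2.resize(b[v:v+100,w:w+100],(400,400),interpolation=2)])[:,:,::-1])
for n,im,d in(('top',a,da),('side',b,db)):
    m=mask(im,'orange',110)>0;C=cloud(n,d);k=m&(d>0)&(abs(C[...,0]-.53)<.13)&(abs(C[...,1]-.1)<.18)
    Q=C[k];print(n,k.sum(),'max',Q.max(0).round(4),'min',Q.min(0).round(4),'z10-90',np.percentile(Q[:,2],[10,50,90]).round(4))
print(observe()['tool_pos'])
E
python3 c.py c1 180 190 230 180
```

```text
top 193 max [0.5933 0.1873 0.4242] min [ 0.5213  0.1093 -0.0035] z10-90 [0.1132 0.1159 0.1179]
side 175 max [0.5931 0.2583 0.2096] min [ 0.46   -0.0275 -0.0009] z10-90 [0.1021 0.1159 0.2009]
[0.49639181 0.17084262 0.10366221]
```

View pics/c1.png

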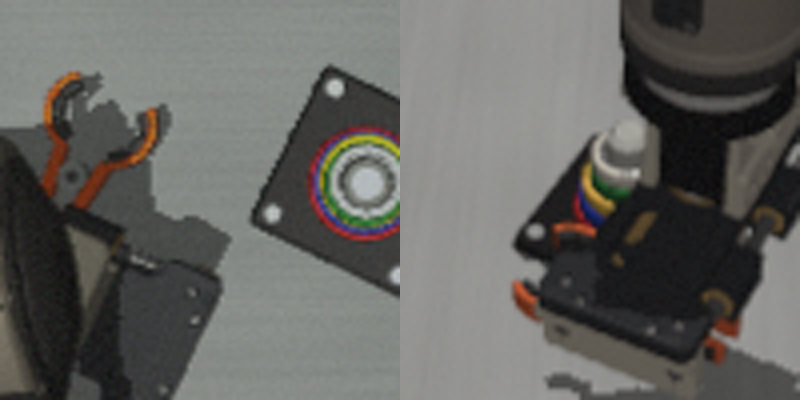

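Run:
```python
from h import *
np.set_printoptions(precision=4,suppress=True)
a=cv2.imread('pics/c1.png');im,d=shot('top')
m=mask(im,'orange',110)
pin=onz('top',180+71/4-.4,190+177/4-.4,.116)[:2];print('pin',pin,'tcp->pin',pin-[.496,.171])
for ax in(-.44,-.5):
  e=np.array([np.cos(ax),np.sin(ax)]);t=np.array([-e[1],e[0]])
  q=np.array([onz('top',u,v,.116)[:2] for v,u in np.argwhere(m>0)])-pin
  s=q@e;w=q@t;k=(abs(s)<.07)&(abs(w)<.05)
  for lo in np.arange(.005,.06,.008):
    j=k&(s>lo)&(s<lo+.008)
    if j.sum(): print(ax,lo.round(3),w[j].min(),w[j].max(),'mid',(w[j].min()+w[j].max())/2)
print('dy of line of tcp', (np.array([.496,.171])-pin)@np.array([np.sin(.44),np.cos(.44)]))
print('eye@.44',pin+.032*np.array([np.cos(.44),-np.sin(.44)]))
```

```text
pin [0.536 0.153] tcp->pin [ 0.04  -0.018]
-0.44 0.005 -0.02182012520058948 0.015264766482544606 mid -0.0032776793590224363
-0.44 0.013 -0.02904436991784501 0.021298678841301193 mid -0.0038728455382719077
-0.44 0.021 -0.03091764809667553 0.02470418573681976 mid -0.003106731179927885
-0.44 0.029 -0.031094019653740864 0.02462745138509508 mid -0.0032332841343228926
-0.44 0.037 -0.029395628633512992 0.023621837586582286 mid -0.002886895523465353
-0.44 0.045 -0.02336103798340855 0.018199657131156677 mid -0.0025806904261259367
-0.5 0.005 -0.019325979859005596 0.018649172788922495 mid -0.00033840353504155027
-0.5 0.013 -0.026070606952115775 0.023432017287303503 mid -0.0013192948324061357
-0.5 0.021 -0.02935701513993745 0.02630323520040192 mid -0.0015268899697677661
-0.5 0.029 -0.029180154215841338 0.026679411043949577 mid -0.0012503715859458805
-0.5 0.037 -0.028048237361824067 0.025909792210535444 mid -0.0010692225756443116
-0.5 0.045 -0.021538413109294254 -0.020582628574459652 mid -0.021060520841876953
dy of line of tcp -0.0007629825916643483
eye@.44 [0.565  0.1394]
```

{"api": "send_rows", "payload": {
  "targets": [
    [0.1,-0.0084,-0.0337,0,0],
    [0.1,-0.008,-0.033,0,0],
    [0.1,-0.008,-0.033,0,0],
    [0.1,-0.007,-0.032,0,0],
    [0.1,0,0,0,0]
  ]
}}

```text
time: 43.25
tool_pos: [0.4633, 0.0365, 0.1021]
tool_rot: [-3.139, -0.004, 2.699]
contact_force: [-0.7, 0.4, -0.2]
opening: 0.023
grip_force: 30.0
```

{"api": "send_rows", "payload": {
  "targets": [
    [0.1,0,0,-0.012,0],
    [0.1,0,0,0,0],
    [0.1,0,0,0,0]
  ]
}}

```text
time: 43.55
tool_pos: [0.4645, 0.0398, 0.0909]
tool_rot: [-3.141, -0.002, 2.703]
contact_force: [0.3, 0.6, -0.2]
opening: 0.0229
grip_force: 30.0
```

```bash
python3 c.py c2 220 190 240 170
```

```text
top 206 max [0.5545 0.0665 0.2855] min [ 0.4804 -0.0191 -0.001 ] z10-90 [0.023  0.0991 0.1007]
side 164 max [0.5606 0.1274 0.1993] min [ 0.4287 -0.0497  0.001 ] z10-90 [0.0421 0.1003 0.1864]
[0.46510509 0.0397383  0.09157816]
```

View pics/c2.png

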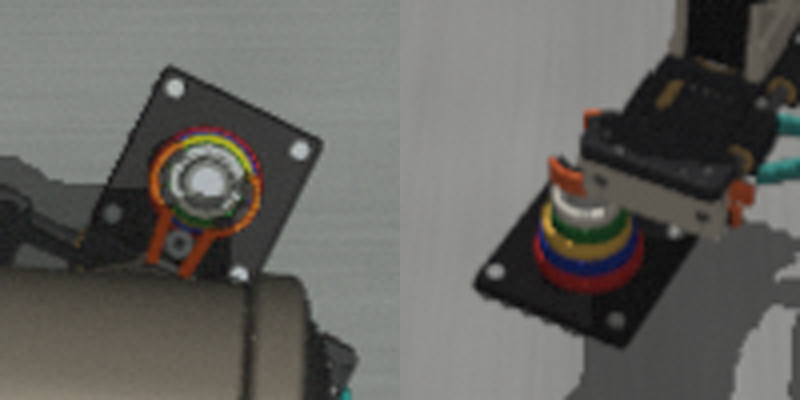

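The jaws encircle the post tip (left (208,182), pin (178,243)), centred within about 2 mm. I'll nudge 1.5 mm forward and lower.

{"api": "send_rows", "payload": {
  "targets": [
    [0.1,0.0014,-0.0006,0,0],
    [0.1,0,0,-0.01,0],
    [0.1,0,0,0,0],
    [0.1,0,0,0,0]
  ]
}}

```text
time: 44.05
tool_pos: [0.4662, 0.0387, 0.0813]
tool_rot: [-3.141, -0.001, 2.703]
contact_force: [-0.3, 0.4, 0.1]
opening: 0.0227
grip_force: 30.0
```

{"api": "send_rows", "payload": {
  "targets": [
    [0.1,0,0,-0.007,0],
    [0.1,0,0,0,0],
    [0.1,0,0,0,0]
  ]
}}

```text
time: 44.35
tool_pos: [0.4664, 0.0386, 0.0746]
tool_rot: [-3.142, -0.0, 2.703]
contact_force: [-0.2, 0.3, -0.2]
opening: 0.0232
grip_force: 30.0
```

{"api": "send_rows", "payload": {
  "targets": [
    [0.1,0,0,-0.006,0],
    [0.1,0,0,0,0],
    [0.1,0,0,0,0]
  ]
}}

```text
time: 44.65
tool_pos: [0.4664, 0.0386, 0.0686]
tool_rot: [-3.142, -0.0, 2.703]
contact_force: [-0.4, 0.3, -2.0]
opening: 0.023
grip_force: 30.0
```

{"api": "send_rows", "payload": {
  "targets": [
    [0.1,0,0,-0.003,0],
    [0.1,0,0,0,0],
    [0.1,0,0,0,0]
  ]
}}

```text
time: 44.95
tool_pos: [0.4668, 0.0386, 0.0659]
tool_rot: [3.141, 0.001, 2.703]
contact_force: [-0.3, -0.2, 0.3]
opening: 0.0231
grip_force: 30.0
```

{"api": "send_rows", "payload": {
  "targets": [
    [0.1,0,0,-0.001,0],
    [0.1,0,0,0,0],
    [0.1,0,0,0,0]
  ]
}}

```text
time: 45.25
tool_pos: [0.4667, 0.0386, 0.065]
tool_rot: [3.141, 0.001, 2.703]
contact_force: [-1.0, -0.8, 3.3]
opening: 0.023
grip_force: 30.0
```

{"api": "send_rows", "payload": {
  "targets": [
    [0.35,0,0,0,0],
    [0.35,0,0,0,0],
    [0.45,0,0,0,0],
    [0.55,0,0,0,0],
    [0.8,0,0,0,0]
  ]
}}

```text
time: 45.75
tool_pos: [0.4665, 0.0386, 0.0647]
tool_rot: [3.142, -0.0, 2.703]
contact_force: [0.0, 0.3, 0.6]
opening: 0.0514
grip_force: 0.0
```

{"api": "send_rows", "payload": {
  "targets": [
    [0.8,0,0,0,0],
    [0.8,0,0,0,0],
    [0.8,0,0,0,0],
    [0.8,0,0,0,0]
  ]
}}

```text
time: 46.15
tool_pos: [0.4665, 0.0386, 0.0647]
tool_rot: [3.142, -0.0, 2.703]
contact_force: [0.1, -0.1, -0.2]
opening: 0.0733
grip_force: 0.0
```

{"api": "send_rows", "payload": {
  "targets": [
    [0.8,0,0,0.03,0],
    [0.8,0,0,0.04,0],
    [0.8,0,0,0.04,0],
    [0.8,-0.02,0.04,0,0],
    [0.8,-0.02,0.04,0,0]
  ]
}}

```text
time: 46.65
tool_pos: [0.427, 0.1189, 0.176]
tool_rot: [3.14, 0.003, 2.7]
contact_force: [-0.1, 0.3, -0.5]
opening: 0.0731
grip_force: 0.0
```

{"api": "send_rows", "payload": {
  "targets": [
    [0.8,-0.01,0.045,0,0],
    [0.8,0,0.045,0,0],
    [0.8,0,0.045,0,0],
    [0.8,0,0,0,0]
  ]
}}

```text
time: 47.05
tool_pos: [0.416, 0.2581, 0.1748]
tool_rot: [3.139, -0.0, 2.708]
contact_force: [-0.1, -0.3, 0.5]
opening: 0.0733
grip_force: 0.0
```

```bash
python3 c.py c3 220 190 240 170
```

```text
top 321 max [0.5544 0.0656 0.079 ] min [ 0.4413 -0.0137 -0.0033] z10-90 [0.0489 0.0735 0.0762]
side 437 max [0.5607 0.2587 0.2768] min [ 4.276e-01 -5.000e-02  4.000e-04] z10-90 [0.0631 0.0732 0.0774]
[0.41597577 0.25428661 0.17444613]
```

View pics/c3.png

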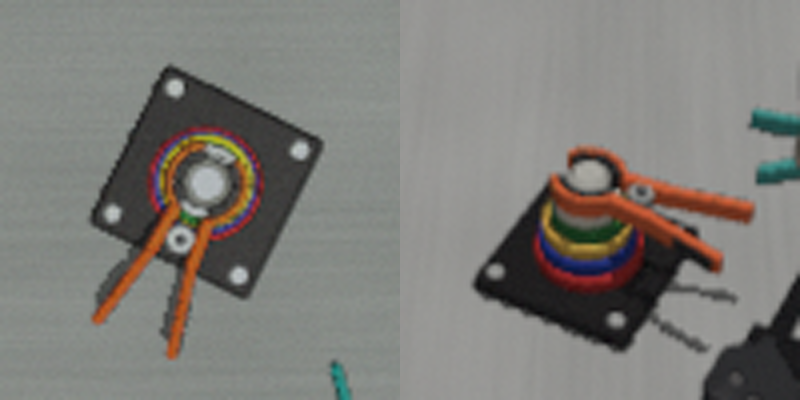

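The clip is closed on the post (left (207,183)) and sits on the white plate. Its measured top is 0.076 m, which matches a snug fit, and the stack below is in order. Handing in.

```bash
python3 -c "
from h import *
print(hand_in())"
```

```text
the job is handed in; nothing more can be done
None
```

The job is handed in: all five plates are threaded on the post in order (red, blue, yellow, green, white on top), and the clip is closed flat and snug on the white plate. No score came back from `hand_in()`; the last camera pictures showed everything in place.

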